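# Check a car chassis with a straightedge

### The job

Check the side of the model car's chassis: slide the straightedge along the setup board until its end sticks well out past the board's front edge and can be gripped, then pick it up, carry it over the divider strip and lay it flat on the board with its long edge flush against the side of the chassis that faces the strip, at least half of its length alongside the chassis. Do not drop it off the board, keep off the lamp, and leave the bottle, jar and tin where they are.

Things in the scene. Friction and masses are not known exactly. Their poses are not given: they have to be found in the camera images.
- straightedge_center (a point): Loose flat steel bar 200 x 30 x 3 mm, about 130 g, fine marks along one long edge. Point: its centre, half-way through the thickness; x along its length, y across, z up. It starts flat and wholly on the board, one end 7 to 43 mm inside the front edge, roughly square to that edge. It slides easily on the board under a pressing fingertip (pads grip it better than the board does).
- board_edge (a point): Fixed plywood setup board, a slab 400 (x) x 500 (y) x 20 mm on four feet, its flat top 60 mm above the table, free space below near the edge. Point: middle of the upper front edge (nearer the robot), level with the top; x from that edge into the board, y along the edge, z up.
- lamp_bar (a point): Fixed light bar 30 (x) x 530 (y) x 22 mm high on end posts, parallel to the board's front edge, its centre line 19 mm outside it, its underside 130 mm above the board's top. Point: the bar's centre; axes as the board's. An upright gripper has no room there: to grip an end that overhangs the board's edge, come in below the bar with the tool leaning back towards the robot, some 30 degrees.
- chassis_side (a point): Fixed model car without wheels, on the board. Point: front end (9 to 23 mm inside the board's edge) of the straight, upright outer face of the side facing the strip, 340 mm long, 16 mm high; 1.5 mm above the board's top; x along that face away from the robot, y into the chassis. Parts up to 95 mm high stand 3 mm or more behind the face; for x above 300 mm a wing overhangs it by 28 mm, 105 mm up.
- bottle_center (a point): Bystander: closed bottle 40 mm across, 110 mm high, standing on the table; the point is its centre.
- tin_center (a point): Bystander: open square tin 70 x 70 x 35 mm standing on the table to the right (-y) of the board; the point is its centre.
- strip_top (a point): Fixed divider strip on the board, 8 mm wide (y), 10 mm high, 360 mm long (x, from 40 mm inside the front edge to the rear). Point: front end of its top; axes as the board's. The straightedge starts on its -y side, the chassis stands on its +y side.
- jar_center (a point): Bystander: closed jar 40 mm across, 45 mm high, standing on the table to the right (-y) of the board; the point is its centre.
Mind the look-alikes: they are no part of the job. Of the things like the part that bears straightedge_center, leave any that is blue or turquoise; of the rest the larger one is meant.

How it is judged:
By the outcome, as a careful person would: the job done as asked, in the order asked, and still so for the second after the job is handed in, with the robot touching nothing.
It also fails if it takes over 59 s, if anything falls off the work surface, if the arm or the gripper's body presses on something with over 40 N, if the wrist force passes 120 N, or if a joint passes its speed limit or range.

### The arm

A 6-joint arm with a two-finger parallel gripper is mounted at the origin on the work surface. World frame = base frame: x ahead of the robot, y to its left, z up, the work surface at z = 0. Lengths are in m, angles in rad, forces in N, time in s.
With the tool pointing down it reaches from about 0.325 to 0.75 m from the base axis. Payload 7.6 kg.
Tool frame: the origin (TCP) lies on the mounting face of the last link; the fingertips stand 173 mm ahead of it and the grasp point (between the pads) lies 155 mm ahead of it (grasp_offset is the distance from the TCP to the grasp point, in m); z points along the fingers, y is the line along which they close (so a half turn about z gives the same grasp; the last joint's range is limited). The gripper opens to 85 mm and grips with 20 to 120 N. Pads are 22 mm wide; open, the fingers measure 114 mm over their backs; the gripper's body (76 mm by 85 mm) begins 54 mm behind the grasp point. The pads swing forward as they close: fully open they stand 13 mm farther back than shut.
Start: joints at [-1.236, 0.052, 1.401, -0, 1.689, -0.07], TCP at [0.207, -0.483, 0.405] pointing down, gripper open.
Joint ranges: [-2.9, 2.9], [-0.91, 2.17], [0.12, 2.37], [-1.06, 4.2], [0.26, 2.73], [-2.93, 2.93]. Speed limits (rad/s): [2.57, 2.57, 3.01, 3.14, 3.14, 3.14].

### API

Orientations are given as [roll, pitch, yaw] about the fixed x, y, z axes, in that order (R = Rz(yaw) Ry(pitch) Rx(roll)).
In Python, from rig import * gives the robot as it stands.
- The arm moves only by the tool play_rows, never from a script. Its argument "moves" is a list of rows, each an object of numbers: "x", "y", "z": the shift along the tool's x, y, z in m; "ax", "ay", "az": the turn, a rotation vector about the tool's x, y, z in degrees; "claw": the finger opening in m, from 0 to 0.0854. In form: [{"x": .., "y": .., "z": .., "ax": .., "ay": .., "az": .., "claw": ..}, ...]. A call has 1 to 8 rows; each row is the pose to reach, as a shift and turn from the pose commanded when the call began, along the tool's axes at that moment; what a row does not reach only later rows make up. A row lasts 1/10 s, in which the tool goes at most 50 mm and 8.59 degrees, less where a joint would pass 70% of its speed; a pose out of reach is approached as far as the arm can. A call with a gripper value outside its range is refused whole. The fingers move at their own pace and stop on an object; "force" is the grip in N (left out, the last holds). Time passes only in rows, so rows that repeat a pose let the fingers close. It gives the time, the measured TCP pose, the force, the opening and the grip force at its end, in the units of the state.
- observe(): the state, without advancing time (a new reading comes with each control period).
- snapshot(name): name is "scene" or "side" or "wrist"; returns the picture (480x640x3 uint8, red, green, blue); there is no depth.
- camera_params(name): a dict with "vfov" (degrees; the focal length in pixels is half the picture's height over the tangent of half this angle, whatever the lens; pixels are square), "cx", "cy" (the principal point, pixels), "R" (3x3) and "t" (3): a world point X has camera coordinates R X + t. Camera axes: x right, y down, z forward; pixel columns grow to the right and rows downward; lengths in m; the calibration is good to about 2 mm. A picture is of the moment at which its call begins: read the wrist's pose just before it. camera_params takes no time and is no camera call; for the wrist camera it gives the pose at the moment of the call.
- finish_job(): hands the job in; it is judged then, once.
The state is a dict: "clock": time; "joint_pos": joint angles; "joint_vel": joint speeds; "joint_torque": joint torques, N m; "ee_pos": TCP position; "ee_rot": TCP orientation; "force": force on the tool from outside, world axes, zero at the start; "torque": the same for the moment, N m; "grip_width": opening from 0.0 (shut) to 1.0 (fully open); "grasp_force": force on a finger pad.
Only numpy, scipy, OpenCV 4.12 (cv2) and the standard library are available. Lean on these libraries where they do the work, as an engineer would, in place of code of your own. Each camera call takes 0.05 s, during which the arm holds its last target. There are 200 camera calls.

## Working session

There is one attempt and no reset: what is moved stays moved. The work goes in short steps, Python scripts to look and compute and a tool call to move; the robot and the scene stay as the last step left them, time stands still between calls to the robot, and variables do not carry over. Pictures are saved under pics/ and viewed, at most 10 in all, crops included, and the job is handed in when it is done.

Besides the shell and the picture viewer there is one more tool, called after "Request:" by a JSON object that holds its "op" and its "data", one argument or row to a line. play_rows: Moves the arm, as the interface text tells. Its arguments: {"type":"object","properties":{"moves":{"type":"array","items":{"type":"object","properties":{"x":{"type":"number"},"y":{"type":"number"},"z":{"type":"number"},"ax":{"type":"number"},"ay":{"type":"number"},"az":{"type":"number"},"claw":{"type":"number"}}}},"force":{"type":"number"}},"required":["moves"]}

```bash
ls; mkdir -p pics
python3 - <<'E'
from rig import *
import cv2,numpy as np
s=observe();print({k:np.round(v,3) for k,v in s.items()})
for n in("scene","side","wrist"):
    p=camera_params(n);print(n,p)
    cv2.imwrite(f"pics/{n}0.png",snapshot(n)[:,:,::-1])
E
```

```text
pics
{'clock': np.float64(0.0), 'joint_pos': array([-1.236,  0.053,  1.402,  0.   ,  1.689, -0.07 ]), 'joint_vel': array([ 0.001,  0.002, -0.001, -0.   ,  0.   ,  0.001]), 'joint_torque': array([ 1.0000e-03, -3.8167e+01, -3.6018e+01, -0.0000e+00,  6.0000e-03,
       -0.0000e+00]), 'ee_pos': array([ 0.207, -0.483,  0.404]), 'ee_rot': array([-3.14 , -0.   ,  0.405]), 'force': array([ 0.191, -0.047,  0.351]), 'torque': array([ 0.037, -0.043,  0.005]), 'grasp_force': np.float64(0.0), 'grip_width': np.float64(1.0)}
scene {'vfov': 52.30054238756156, 'cx': 321.1911382911256, 'cy': 241.8137054111755, 'R': array([[ 0.71686262,  0.6969552 ,  0.01901156],
       [ 0.43404432, -0.42477066, -0.79446549],
       [-0.5456313 ,  0.57777447, -0.60701165]]), 't': array([-0.37350083, -0.13894559,  1.76065087])}
side {'vfov': 43.52672163755848, 'cx': 318.2979503662923, 'cy': 239.0599340493558, 'R': array([[ 0.99928953, -0.03731294, -0.00530861],
       [-0.02705285, -0.61206661, -0.79034335],
       [ 0.02624082,  0.78992544, -0.61264118]]), 't': array([-0.53830278,  0.10352633,  1.62628402])}
wrist {'vfov': 60.81043012209259, 'cx': 320.4365263134765, 'cy': 242.71520994294028, 'R': array([[ 3.92379824e-01, -9.19803279e-01, -2.75206833e-05],
       [-8.78223684e-01, -3.74651236e-01,  2.97253448e-01],
       [-2.73425007e-01, -1.16612086e-01, -9.54798611e-01]]), 't': array([-0.52457873, -0.03807858,  0.37960768])}
```

View pics/scene0.png

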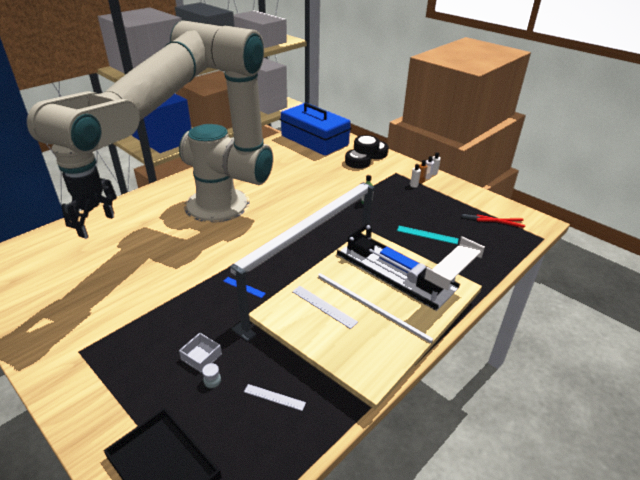

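View pics/side0.png

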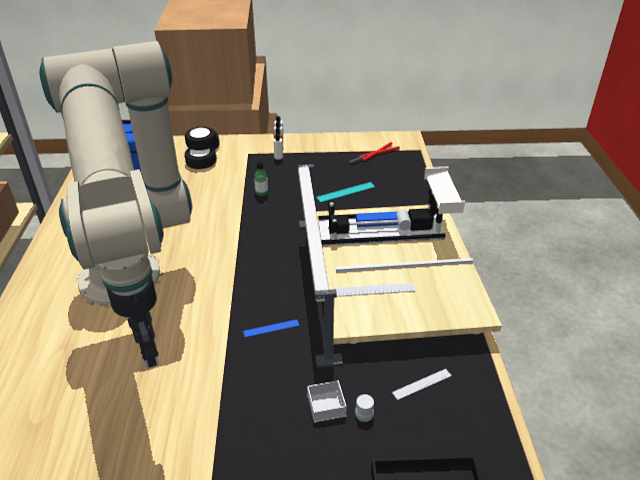

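Candidates for the straightedge are the steel bar on the board (scene 325,307; side 375,290), the pale bar on the table (scene 275,397; side 422,384), the blue bar (scene 244,287) and the turquoise bar (scene 427,235). By the description it is the one on the board. The lamp runs from scene (235,268) to (368,188), the chassis is near (400,270), and the strip runs from (320,278) to (430,340). I'll check the choice in a close crop.

```bash
cat > h.py <<'E'
import numpy as np,cv2
from rig import *
def K(p):
    f=240/np.tan(np.radians(p["vfov"]/2));return f
def ray(p,u,v):
    R,t=np.array(p["R"]),np.array(p["t"]);d=R.T@np.array([(u-p["cx"])/K(p),(v-p["cy"])/K(p),1]);return -R.T@t,d/np.linalg.norm(d)
def onz(p,u,v,z):
    o,d=ray(p,u,v);return o+d*(z-o[2])/d[2]
def tri(*obs):
    A=np.zeros((3,3));b=np.zeros(3);rs=[ray(p,u,v) for p,u,v in obs]
    for o,d in rs:
        M=np.eye(3)-np.outer(d,d);A+=M;b+=M@o
    X=np.linalg.solve(A,b);return X,max(np.linalg.norm((np.eye(3)-np.outer(d,d))@(X-o)) for o,d in rs)
def proj(p,X):
    c=np.array(p["R"])@X+p["t"];return np.array([p["cx"]+K(p)*c[0]/c[2],p["cy"]+K(p)*c[1]/c[2]])
E
python3 - <<'E'
import cv2
a=cv2.imread("pics/scene0.png")[210:400,240:490];cv2.imwrite("pics/sc.png",cv2.resize(a,None,fx=3,fy=3,interpolation=cv2.INTER_CUBIC))
a=cv2.imread("pics/side0.png")[160:350,295:505];cv2.imwrite("pics/si.png",cv2.resize(a,None,fx=3,fy=3,interpolation=cv2.INTER_CUBIC))
E
```

```text
(no output)
```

View pics/sc.png

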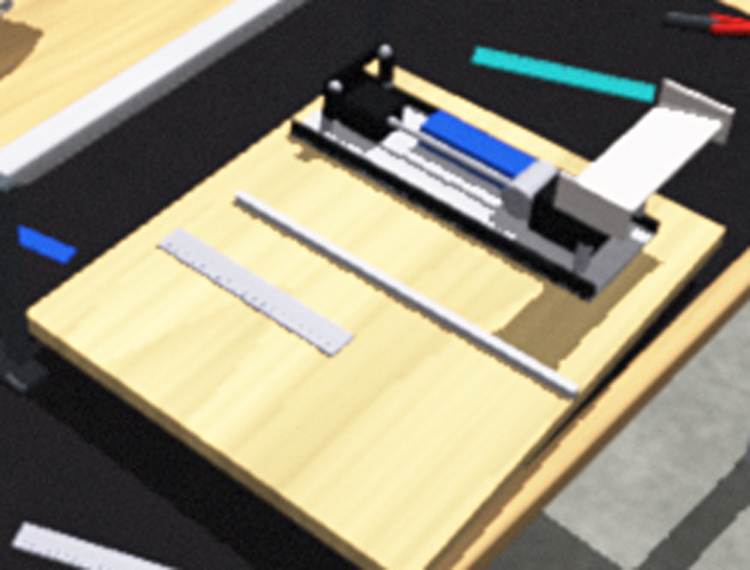

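View pics/si.png

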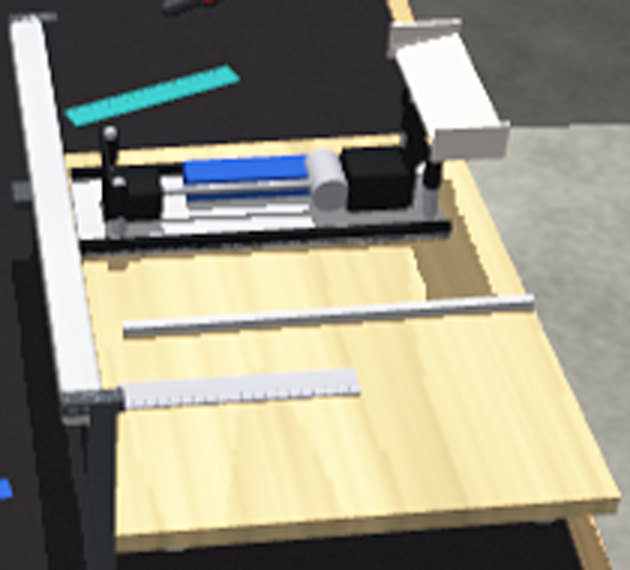

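The crops show the steel bar with marks along its -y edge, lying between the board's right side and the strip. Scene crop corners are (178,229), (158,246), (332,355) and (354,337). The strip runs from (238,196) to (577,388), and the chassis outer face from (292,130) to (592,297).

```bash
cat > m.py <<'E'
from h import *
c=camera_params("scene");s=camera_params("side")
S=lambda u,v:(c,240+u/3,210+v/3)
T=lambda u,v:(s,295+u/3,160+v/3)
np.set_printoptions(precision=4,suppress=True)
print("tri rear bar L",tri(S(354,337),T(358,370)),"R",tri(S(332,355),T(361,395)))
print("tri board FR",tri(S(28,318),T(118,537)))
print("tri strip front top",tri(S(238,194),T(124,326)),"rear",tri(S(577,388),T(533,298)))
print("tri chassis top rear",tri(S(592,290),T(450,224)),"top front",tri(S(292,122),T(83,243)))
z=.0615
for n,u,v in[("FL",178,229),("FR",158,246),("RR",332,355),("RL",354,337),]:print("bar",n,onz(*S(u,v),.063))
for n,u,v in[("FR",28,318),("FL",378,62),("RL",724,230)]:print("board",n,onz(*S(u,v),.06))
for n,u,v in[("front",292,134),("rear",592,299)]:print("chassis bottom",n,onz(*S(u,v),.0615))
for n,u,v in[("front",238,194),("rear",577,388)]:print("strip",n,onz(*S(u,v),.07))
for n,u,v in[("bd FR",118,537),("bd RR",618,497)]:print(n,onz(*T(u,v),.06))
for n,u,v in[("bar RR",361,395),("bar RL",358,370)]:print(n,onz(*T(u,v),.063))
for n,u,v in[("ch f",83,254),("ch r",450,237)]:print(n,onz(*T(u,v),.0615))
for n,u,v in[("table bar ",245,392),("r",304,405)]:print(n,onz(c,u,v,.003))
for n,u,v in[("tinL",325,402),("jar",364,400),("bottle",261,182)]:print(n,onz(s,u,v,.03))
E
python3 m.py
```

```text
tri rear bar L (array([ 0.7747, -0.1304,  0.0649]), np.float64(0.0003593333816574294)) R (array([ 0.7732, -0.1562,  0.0611]), np.float64(5.576187538985282e-05))
tri board FR (array([ 0.5642, -0.3068,  0.0619]), np.float64(0.000884600535588783))
tri strip front top (array([ 0.5831, -0.0725,  0.0693]), np.float64(0.0014893823479147188)) rear (array([ 0.9404, -0.0495,  0.07  ]), np.float64(9.748623526285266e-05))
tri chassis top rear (array([0.8881, 0.0505, 0.0748]), np.float64(0.0015530372470869713)) top front (array([0.5525, 0.0339, 0.0777]), np.float64(0.001249879182299999))
bar FL [ 0.5748 -0.1421  0.063 ]
bar FR [ 0.5783 -0.1702  0.063 ]
bar RR [ 0.7742 -0.1576  0.063 ]
bar RL [ 0.7739 -0.1294  0.063 ]
board FR [ 0.5633 -0.3066  0.06  ]
board FL [0.5334 0.1885 0.06  ]
board RL [0.9246 0.2151 0.06  ]
chassis bottom front [0.553  0.0337 0.0615]
chassis bottom rear [0.8892 0.052  0.0615]
strip front [ 0.5848 -0.0749  0.07  ]
strip rear [ 0.9405 -0.0496  0.07  ]
bd FR [ 0.5641 -0.3038  0.06  ]
bd RR [ 0.9527 -0.2787  0.06  ]
bar RR [ 0.7726 -0.1584  0.063 ]
bar RL [ 0.7752 -0.1278  0.063 ]
ch f [0.5524 0.0404 0.0615]
ch r [0.8893 0.0507 0.0615]
table bar  [ 0.6982 -0.4344  0.003 ]
r [ 0.8191 -0.3623  0.003 ]
tinL [ 0.536  -0.4531  0.03  ]
jar [ 0.6184 -0.4514  0.03  ]
bottle [0.3688 0.4159 0.03  ]
```

```bash
cat >> h.py <<'E'
from scipy.spatial.transform import Rotation as Ro
np.set_printoptions(precision=4,suppress=True)
YB=np.radians(3.6)
ex=np.array([np.cos(YB),np.sin(YB),0]);ey=np.array([-np.sin(YB),np.cos(YB),0])
def down(yaw,lean=0): return Ro.from_euler("xyz",[np.pi,0,yaw])*Ro.from_rotvec([0,np.radians(lean),0])
def go(pos,rot,s=None,off=0.):
    """shift (mm) and turn (deg) in tool axes to bring the point `off` ahead of the TCP to pos"""
    s=s or observe();R0=Ro.from_euler("xyz",s["ee_rot"]);tcp=np.array(pos)-rot.apply([0,0,off])
    print("shift mm",1e3*R0.inv().apply(tcp-s["ee_pos"]),"turn",np.degrees((R0.inv()*rot).as_rotvec()),"tcp",tcp,"now",s["ee_pos"],s["joint_pos"])
E
python3 -c "
from h import *
go([.207,-.483,.46],down(.405));go([.707,-.149,.46],down(YB));go([.707,-.149,.26],down(YB))"
```

```text
shift mm [  0.0264   0.4353 -55.9278] turn [-0.0673 -0.0056 -0.0125] tcp [ 0.207 -0.483  0.46 ] now [ 0.2068 -0.4825  0.4041] [-1.2363  0.0527  1.4015  0.      1.6886 -0.0703]
shift mm [ 591.1558 -109.6648  -55.7406] turn [-0.0676  0.006  19.5922] tcp [ 0.707 -0.149  0.46 ] now [ 0.2068 -0.4825  0.4041] [-1.2363  0.0527  1.4015  0.      1.6886 -0.0703]
shift mm [ 591.1362 -109.4297  144.2592] turn [-0.0676  0.006  19.5922] tcp [ 0.707 -0.149  0.26 ] now [ 0.2068 -0.4825  0.4041] [-1.2363  0.0527  1.4015  0.      1.6886 -0.0703]
```

Request:
{"op": "play_rows", "data": {
  "moves": [
    {"x": 0.04, "y": -0.008, "z": -0.03, "az": 2, "claw": 0},
    {"x": 0.088, "y": -0.017, "z": -0.056, "az": 4, "claw": 0},
    {"x": 0.136, "y": -0.026, "z": -0.056, "az": 6, "claw": 0},
    {"x": 0.184, "y": -0.035, "z": -0.056, "az": 8, "claw": 0},
    {"x": 0.232, "y": -0.044, "z": -0.056, "az": 10, "claw": 0},
    {"x": 0.28, "y": -0.053, "z": -0.056, "az": 12, "claw": 0},
    {"x": 0.328, "y": -0.062, "z": -0.056, "az": 14, "claw": 0},
    {"x": 0.376, "y": -0.07, "z": -0.056, "az": 16, "claw": 0}
  ]
}}

```text
$.moves[0]: bad value
```

```bash
python3 -c "
from h import *
go([.707,-.149,.46],down(YB));go([.707,-.149,.26],down(YB))"
```

```text
shift mm [ 591.1558 -109.6648  -55.7406] turn [-0.0676  0.006  19.5922] tcp [ 0.707 -0.149  0.46 ] now [ 0.2068 -0.4825  0.4041] [-1.2363  0.0527  1.4015  0.      1.6886 -0.0703]
shift mm [ 591.1362 -109.4297  144.2592] turn [-0.0676  0.006  19.5922] tcp [ 0.707 -0.149  0.26 ] now [ 0.2068 -0.4825  0.4041] [-1.2363  0.0527  1.4015  0.      1.6886 -0.0703]
```

Request:
{"op": "play_rows", "data": {
  "moves": [
    {"x": 0.035, "y": -0.008, "z": -0.03, "ax": 0, "ay": 0, "az": 2, "claw": 0.0},
    {"x": 0.08, "y": -0.017, "z": -0.05, "ax": 0, "ay": 0, "az": 4, "claw": 0.0},
    {"x": 0.128, "y": -0.026, "z": -0.056, "ax": 0, "ay": 0, "az": 6, "claw": 0.0},
    {"x": 0.176, "y": -0.035, "z": -0.056, "ax": 0, "ay": 0, "az": 8, "claw": 0.0},
    {"x": 0.224, "y": -0.044, "z": -0.056, "ax": 0, "ay": 0, "az": 10, "claw": 0.0},
    {"x": 0.272, "y": -0.053, "z": -0.056, "ax": 0, "ay": 0, "az": 12, "claw": 0.0},
    {"x": 0.32, "y": -0.062, "z": -0.056, "ax": 0, "ay": 0, "az": 14, "claw": 0.0},
    {"x": 0.368, "y": -0.07, "z": -0.056, "ax": 0, "ay": 0, "az": 16, "claw": 0.0}
  ]
}}

```text
clock: 0.95
ee_pos: [0.5189, -0.2718, 0.4605]
ee_rot: [-3.142, 0.0, 0.124]
force: [0.9, -0.4, -0.5]
grip_width: -0.001
grasp_force: 0.0
```

```bash
python3 -c "
from h import *
go([.707,-.149,.46],down(YB));go([.707,-.149,.26],down(YB))"
```

```text
shift mm [201.8385 -98.5508   0.4195] turn [-0.0044  0.017   3.5125] tcp [ 0.707 -0.149  0.46 ] now [ 0.5189 -0.2718  0.4605] [-0.5455  0.2212  1.1057 -0.0001  1.815   0.9011]
shift mm [201.8974 -98.5336 200.4195] turn [-0.0044  0.017   3.5125] tcp [ 0.707 -0.149  0.26 ] now [ 0.5189 -0.2718  0.4605] [-0.5455  0.2212  1.1057 -0.0001  1.815   0.9011]
```

Request:
{"op": "play_rows", "data": {
  "moves": [
    {"x": 0.04, "y": -0.02, "z": 0, "ax": 0, "ay": 0, "az": 1, "claw": 0.0},
    {"x": 0.085, "y": -0.042, "z": 0, "ax": 0, "ay": 0, "az": 2, "claw": 0.0},
    {"x": 0.13, "y": -0.064, "z": 0, "ax": 0, "ay": 0, "az": 3.5, "claw": 0.0},
    {"x": 0.17, "y": -0.084, "z": 0.01, "ax": 0, "ay": 0, "az": 3.5, "claw": 0.0},
    {"x": 0.202, "y": -0.0985, "z": 0.03, "ax": 0, "ay": 0, "az": 3.5, "claw": 0.0},
    {"x": 0.202, "y": -0.0985, "z": 0.06, "ax": 0, "ay": 0, "az": 3.5, "claw": 0.0},
    {"x": 0.202, "y": -0.0985, "z": 0.1, "ax": 0, "ay": 0, "az": 3.5, "claw": 0.0},
    {"x": 0.202, "y": -0.0985, "z": 0.1, "ax": 0, "ay": 0, "az": 3.5, "claw": 0.0}
  ]
}}

```text
clock: 1.75
ee_pos: [0.7055, -0.1499, 0.3516]
ee_rot: [-3.137, 0.014, 0.065]
force: [-1.4, -0.6, -1.2]
grip_width: -0.0
grasp_force: 0.0
```

Run:
```python
from h import *
go([.707,-.149,.26],down(YB))
p=camera_params("wrist");im=snapshot("wrist");cv2.imwrite("pics/w1.png",im[:,:,::-1])
np.save("w1.npy",[p],allow_pickle=True)
```

```text
shift mm [ 2.8429 -0.4022 91.6031] turn [-0.2597  0.7852  0.1212] tcp [ 0.707 -0.149  0.26 ] now [ 0.7055 -0.1499  0.3516] [-0.2606  0.6554  0.7589 -0.0001  1.7417  1.2453]
```

View pics/w1.png

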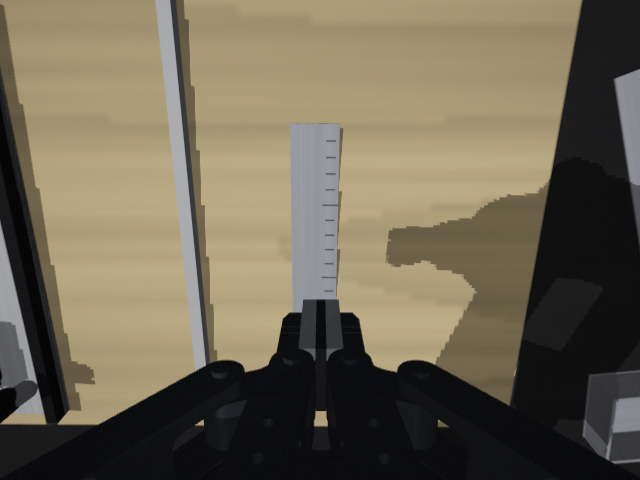

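The wrist view shows the bar's rear corners at (291,124) and (341,124), centred under the closed fingers (320,300). Strip at x≈170-200, chassis at far left.

Run:
```python
from h import *
p=np.load("w1.npy",allow_pickle=True)[0];c=camera_params("scene")
for q in[(291,124),(341,124),(294,290),(336,290),(159,0),(197,360),(183,0),(209,360)]:print(q,onz(p,*q,.063),onz(p,*q,.07))
print(tri((p,291,124),(c,240+354/3,210+337/3)),tri((p,341,124),(c,240+332/3,210+355/3)))
```

```text
(291, 124) [ 0.7709 -0.1267  0.063 ] [ 0.7711 -0.1272  0.07  ]
(341, 124) [ 0.7728 -0.1569  0.063 ] [ 0.773  -0.1566  0.07  ]
(294, 290) [ 0.6613 -0.1333  0.063 ] [ 0.6645 -0.1336  0.07  ]
(336, 290) [ 0.6632 -0.1621  0.063 ] [ 0.6664 -0.1617  0.07  ]
(159, 0) [ 0.8323 -0.0509  0.063 ] [ 0.8309 -0.0534  0.07  ]
(197, 360) [ 0.6008 -0.0649  0.063 ] [ 0.6057 -0.0671  0.07  ]
(183, 0) [ 0.8332 -0.0642  0.063 ] [ 0.8317 -0.0664  0.07  ]
(209, 360) [ 0.6014 -0.0737  0.063 ] [ 0.6063 -0.0756  0.07  ]
(array([ 0.771 , -0.1262,  0.0585]), np.float64(0.00038355707791314905)) (array([ 0.7731, -0.1567,  0.0616]), np.float64(0.00041354780518493246))
```

Request:
{"op": "play_rows", "data": {
  "moves": [
    {"x": 0.002, "y": 0, "z": 0.04, "ax": 0, "ay": 0.8, "az": 0, "claw": 0.0},
    {"x": 0.002, "y": 0, "z": 0.075, "ax": 0, "ay": 0.8, "az": 0, "claw": 0.0},
    {"x": 0.002, "y": 0, "z": 0.1, "ax": 0, "ay": 0.8, "az": 0, "claw": 0.0},
    {"x": 0.002, "y": 0, "z": 0.105, "ax": 0, "ay": 0.8, "az": 0, "claw": 0.0},
    {"x": 0.002, "y": 0, "z": 0.105, "ax": 0, "ay": 0.8, "az": 0, "claw": 0.0}
  ]
}}

```text
clock: 2.3
ee_pos: [0.7079, -0.1505, 0.2579]
ee_rot: [3.141, -0.016, 0.064]
force: [0.1, 0.8, -0.1]
grip_width: 0.002
grasp_force: 0.0
```

Request:
{"op": "play_rows", "data": {
  "moves": [
    {"x": 0, "y": 0, "z": 0.008, "ax": 0, "ay": -0.8, "az": 0, "claw": 0.0},
    {"x": 0, "y": 0, "z": 0.014, "ax": 0, "ay": -0.8, "az": 0, "claw": 0.0},
    {"x": 0, "y": 0, "z": 0.017, "ax": 0, "ay": -0.8, "az": 0, "claw": 0.0},
    {"x": 0, "y": 0, "z": 0.017, "ax": 0, "ay": -0.8, "az": 0, "claw": 0.0},
    {"x": 0, "y": 0, "z": 0.017, "ax": 0, "ay": -0.8, "az": 0, "claw": 0.0}
  ]
}}

```text
clock: 2.8
ee_pos: [0.7078, -0.1501, 0.239]
ee_rot: [3.141, -0.0, 0.064]
force: [-0.2, -0.4, 0.1]
grip_width: -0.002
grasp_force: 0.0
```

Request:
{"op": "play_rows", "data": {
  "moves": [
    {"x": 0, "y": 0, "z": 0.001, "ax": 0, "ay": 0, "az": 0, "claw": 0.0},
    {"x": 0, "y": 0, "z": 0.002, "ax": 0, "ay": 0, "az": 0, "claw": 0.0},
    {"x": 0, "y": 0, "z": 0.003, "ax": 0, "ay": 0, "az": 0, "claw": 0.0},
    {"x": 0, "y": 0, "z": 0.0035, "ax": 0, "ay": 0, "az": 0, "claw": 0.0},
    {"x": 0, "y": 0, "z": 0.0035, "ax": 0, "ay": 0, "az": 0, "claw": 0.0}
  ]
}}

```text
clock: 3.3
ee_pos: [0.7079, -0.1502, 0.2365]
ee_rot: [3.141, -0.002, 0.064]
force: [-1.3, -0.5, 5.0]
grip_width: 0.001
grasp_force: 2.6
```

Request:
{"op": "play_rows", "data": {
  "moves": [
    {"x": 0, "y": 0, "z": 0.001, "ax": 0, "ay": 0, "az": 0, "claw": 0.0},
    {"x": -0.005, "y": 0, "z": 0.0015, "ax": 0, "ay": 0, "az": 0, "claw": 0.0},
    {"x": -0.012, "y": 0, "z": 0.0015, "ax": 0, "ay": 0, "az": 0, "claw": 0.0},
    {"x": -0.018, "y": 0, "z": 0.0015, "ax": 0, "ay": 0, "az": 0, "claw": 0.0},
    {"x": -0.02, "y": 0, "z": 0.0015, "ax": 0, "ay": 0, "az": 0, "claw": 0.0}
  ]
}}

```text
clock: 3.8
ee_pos: [0.6882, -0.1516, 0.2365]
ee_rot: [3.14, -0.005, 0.064]
force: [2.1, -0.4, 7.8]
grip_width: -0.002
grasp_force: 3.9
```

Run:
```python
from h import *
p=camera_params("wrist");im=snapshot("wrist");np.save("w2.npy",[p],allow_pickle=True)
cv2.imwrite("pics/w2.png",im[:,:,::-1]);s=camera_params("side");im=snapshot("side");cv2.imwrite("pics/s2.png",im[:,:,::-1])
# bar mask: bluish grey bright
def barmask(im):
    a=im.astype(int);return ((a.min(2)>100)&(abs(a[:,:,0]-a[:,:,2])<30)).astype(np.uint8)*255
m=barmask(im);n,l,st,ce=cv2.connectedComponentsWithStats(m)
for i in range(1,n):
    if 100<st[i,4]<3000 and 330<ce[i,0]<450 and 250<ce[i,1]<330:
        print(st[i],ce[i]);r=st[i,0]+st[i,2]
        ys=np.where(l[:,r-3]==i)[0];print(onz(s,r,ys.min(),.063),onz(s,r,ys.max()+1,.063))
```

```text
[ 302  198  106   99 2416] [335.154  254.0426]
[ 0.7595 -0.1259  0.063 ] [ 0.7544 -0.1588  0.063 ]
[336 264  39   8 207] [355.1256 267.8696]
[ 0.6851 -0.0487  0.063 ] [ 0.6825 -0.0726  0.063 ]
```

Request:
{"op": "play_rows", "data": {
  "moves": [
    {"x": -0.005, "y": 0, "z": 0.0005, "ax": 0, "ay": 0, "az": 0, "claw": 0.0},
    {"x": -0.014, "y": 0, "z": 0.0005, "ax": 0, "ay": 0, "az": 0, "claw": 0.0},
    {"x": -0.023, "y": 0, "z": 0.0005, "ax": 0, "ay": 0, "az": 0, "claw": 0.0},
    {"x": -0.032, "y": 0, "z": 0.0005, "ax": 0, "ay": 0, "az": 0, "claw": 0.0},
    {"x": -0.041, "y": 0, "z": 0.0005, "ax": 0, "ay": 0, "az": 0, "claw": 0.0},
    {"x": -0.05, "y": 0, "z": 0.0005, "ax": 0, "ay": 0, "az": 0, "claw": 0.0},
    {"x": -0.058, "y": 0, "z": 0.0005, "ax": 0, "ay": 0, "az": 0, "claw": 0.0},
    {"x": -0.06, "y": 0, "z": 0.0005, "ax": 0, "ay": 0, "az": 0, "claw": 0.0}
  ]
}}

```text
clock: 4.7
ee_pos: [0.6284, -0.1555, 0.2364]
ee_rot: [3.139, -0.007, 0.064]
force: [2.6, -0.1, 10.0]
grip_width: 0.002
grasp_force: 4.7
```

Request:
{"op": "play_rows", "data": {
  "moves": [
    {"x": 0, "y": 0, "z": -0.005, "ax": 0, "ay": 0, "az": 0, "claw": 0.0},
    {"x": 0.0, "y": 0, "z": -0.04, "ax": 0, "ay": 0, "az": 0, "claw": 0.0},
    {"x": 0.03, "y": 0, "z": -0.08, "ax": 0, "ay": 0, "az": 0, "claw": 0.0},
    {"x": 0.05, "y": 0, "z": -0.12, "ax": 0, "ay": 0, "az": 0, "claw": 0.0},
    {"x": 0.05, "y": 0, "z": -0.12, "ax": 0, "ay": 0, "az": 0, "claw": 0.0}
  ]
}}

```text
clock: 5.2
ee_pos: [0.6794, -0.1516, 0.361]
ee_rot: [3.138, -0.012, 0.065]
force: [-1.1, -1.3, -0.1]
grip_width: 0.0
grasp_force: 0.0
```

Run:
```python
from h import *
p=camera_params("wrist");im=snapshot("wrist");np.save("w3.npy",[p],allow_pickle=True)
cv2.imwrite("pics/w3.png",im[:,:,::-1])
o=snapshot("scene");np.save("o3.npy",o);print(observe()["ee_pos"],observe()["joint_pos"])
a=cv2.resize(o[210:400,200:450,::-1],None,fx=1.8,fy=1.8,interpolation=cv2.INTER_CUBIC)
b=cv2.resize(im[:,:,::-1],None,fx=.54,fy=.54)
W=np.zeros((600,450,3),np.uint8);W[:a.shape[0]]=a;W[a.shape[0]:a.shape[0]+b.shape[0],:b.shape[1]]=b[:600-a.shape[0]]
cv2.imwrite("pics/c3.png",W);print(a.shape,b.shape)
```

```text
[ 0.6782 -0.1519  0.3539] [-0.2735  0.5628  0.884  -0.0001  1.6933  1.2325]
(342, 450, 3) (259, 346, 3)
```

View pics/c3.png

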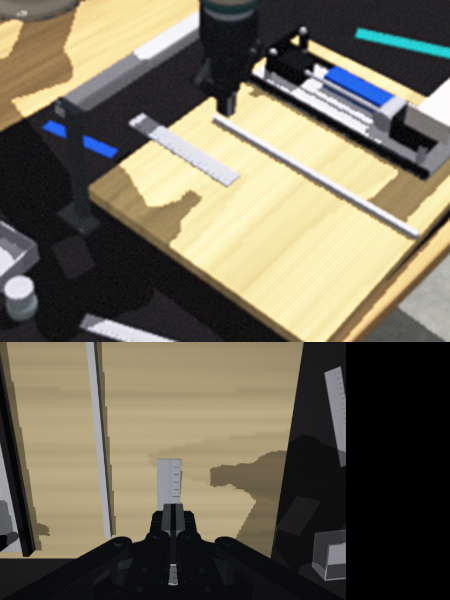

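The crops show the bar now sticking out past the front edge by about 60 mm. Front corners are at (128,122) and (145,113), rear corners at (225,187) and (240,178).

Run:
```python
from h import *
c=camera_params("scene");p=np.load("w3.npy",allow_pickle=True)[0]
for q in[(128,122),(145,113),(225,187),(240,178)]:print(onz(c,200+q[0]/1.8,210+q[1]/1.8,.063))
im=cv2.imread("pics/w3.png").astype(int)
m=((abs(im[:,:,0]-im[:,:,2])<25)&(im.min(2)>100)).astype(np.uint8)
n,l,st,ce=cv2.connectedComponentsWithStats(m)
for i in range(1,n):
    if st[i,4]>300 and 280<ce[i][0]<350:
        x,y,w,h=st[i,:4];print(st[i],onz(p,x,y,.063),onz(p,x+w,y,.063))
        for r in (y+3,y+25,y+50,y+70):
            k=np.where(l[r]==i)[0];print(r,k.min(),k.max()+1,onz(p,k.min(),r+.5,.063),onz(p,k.max()+1,r+.5,.063))
```

```text
[ 0.4948 -0.1735  0.063 ]
[ 0.4975 -0.1409  0.063 ]
[ 0.6953 -0.1671  0.063 ]
[ 0.6982 -0.139   0.063 ]
[ 290  217   45   95 3688] [ 0.6921 -0.1316  0.063 ] [ 0.694  -0.1618  0.063 ]
220 290 335 [ 0.6897 -0.1317  0.063 ] [ 0.6916 -0.162   0.063 ]
242 291 335 [ 0.6743 -0.1331  0.063 ] [ 0.6761 -0.1632  0.063 ]
267 291 334 [ 0.6561 -0.1339  0.063 ] [ 0.6579 -0.1638  0.063 ]
287 291 334 [ 0.641  -0.1345  0.063 ] [ 0.6429 -0.1649  0.063 ]
```

Request:
{"op": "play_rows", "data": {
  "moves": [
    {"x": 0, "y": 0, "z": -0.04, "ax": 0, "ay": 0, "az": 0, "claw": 0.06},
    {"x": -0.02, "y": 0, "z": -0.08, "ax": 0, "ay": 0, "az": 0, "claw": 0.06},
    {"x": -0.06, "y": 0, "z": -0.105, "ax": 0, "ay": 0, "az": 0, "claw": 0.06},
    {"x": -0.11, "y": 0, "z": -0.105, "ax": 0, "ay": 0, "az": 0, "claw": 0.06},
    {"x": -0.16, "y": 0, "z": -0.105, "ax": 0, "ay": 0, "az": 0, "claw": 0.06},
    {"x": -0.21, "y": 0, "z": -0.105, "ax": 0, "ay": 0, "az": 0, "claw": 0.06},
    {"x": -0.26, "y": 0, "z": -0.105, "ax": 0, "ay": 0, "az": 0, "claw": 0.06},
    {"x": -0.3, "y": 0, "z": -0.105, "ax": 0, "ay": 0, "az": 0, "claw": 0.06}
  ]
}}

```text
clock: 6.1
ee_pos: [0.376, -0.1712, 0.456]
ee_rot: [-3.14, 0.003, 0.064]
force: [-0.1, -1.2, 1.3]
grip_width: 0.703
grasp_force: 0.0
```

Run:
```python
from h import *
r=down(.058,32)
g=np.array([.512,-.157,.0605])
go(g-r.apply([0,0,.11]),r,off=.155)
print(r.apply([0,0,1]))
```

```text
shift mm [ -3.2335  -6.0287 170.8319] turn [-0.1829 32.177   0.3076] tcp [ 0.3718 -0.1651  0.2852] now [ 0.376  -0.1712  0.456 ] [-0.5166 -0.2738  1.6004 -0.0004  1.8184  0.9901]
[ 0.529   0.0307 -0.848 ]
```

Request:
{"op": "play_rows", "data": {
  "moves": [
    {"x": -0.003, "y": -0.001, "z": 0.035, "ax": 0, "ay": 0, "az": 0, "claw": 0.06},
    {"x": -0.003, "y": -0.003, "z": 0.075, "ax": 0, "ay": 5, "az": 0, "claw": 0.06},
    {"x": -0.003, "y": -0.006, "z": 0.115, "ax": 0, "ay": 12, "az": 0.3, "claw": 0.06},
    {"x": -0.003, "y": -0.006, "z": 0.15, "ax": 0, "ay": 19, "az": 0.3, "claw": 0.06},
    {"x": -0.003, "y": -0.006, "z": 0.171, "ax": 0, "ay": 26, "az": 0.3, "claw": 0.06},
    {"x": -0.003, "y": -0.006, "z": 0.171, "ax": 0, "ay": 32, "az": 0.3, "claw": 0.06},
    {"x": -0.003, "y": -0.006, "z": 0.171, "ax": 0, "ay": 32, "az": 0.3, "claw": 0.06},
    {"x": -0.003, "y": -0.006, "z": 0.171, "ax": 0, "ay": 32, "az": 0.3, "claw": 0.06}
  ]
}}

```text
clock: 6.9
ee_pos: [0.3746, -0.1655, 0.2865]
ee_rot: [-3.139, -0.555, 0.058]
force: [0.1, -0.7, -0.2]
grip_width: 0.702
grasp_force: 0.0
```

Run:
```python
from h import *
r=down(.058,32)
g=np.array([.512,-.157,.0605])
go(g,r,off=.155)
p=camera_params("wrist");im=snapshot("wrist");np.save("w4.npy",[p],allow_pickle=True)
cv2.imwrite("pics/w4.png",im[:,:,::-1])
```

```text
shift mm [ -2.6204  -0.3069 109.5866] turn [-0.1375  0.2153 -0.0119] tcp [ 0.43   -0.1618  0.1919] now [ 0.3746 -0.1655  0.2865] [-0.5906 -0.3559  2.0361  0.3809  1.0372  0.7972]
```

View pics/w4.png

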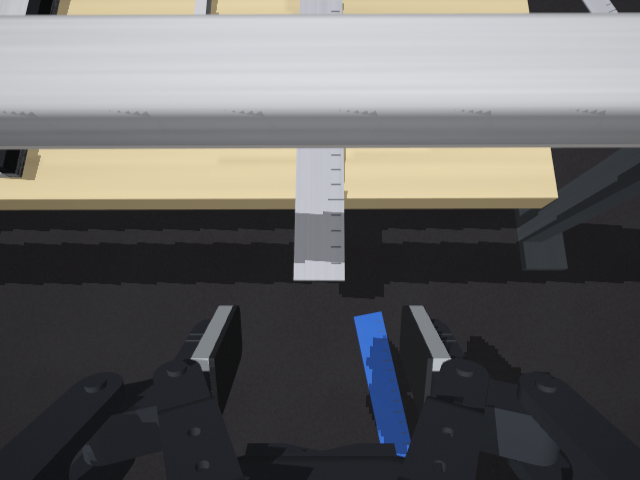

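The wrist view shows the bar's free end at (293,281)-(344,281), centred between the open fingers. The board's top front edge is at v≈200 and its right corner at (557,198).

Run:
```python
from h import *
p=np.load("w4.npy",allow_pickle=True)[0]
for n,u,v,z in[("endL",293,281,.063),("endR",344,281,.063),("barL",297,150,.063),("barR",345,150,.063),("edge",296,198,.06),("edgeR",557,196,.06),("edgeL",2,199,.06),("lamp low",320,149,.19),("ch",22,178,.0615)]:print(n,onz(p,u,v,z))
```

```text
endL [ 0.4923 -0.1422  0.063 ]
endR [ 0.494  -0.1721  0.063 ]
barL [ 0.5766 -0.1385  0.063 ]
barR [ 0.5783 -0.1691  0.063 ]
edge [ 0.5451 -0.14    0.06  ]
edgeR [ 0.5558 -0.3032  0.06  ]
edgeL [0.534  0.0439 0.06  ]
lamp low [ 0.5124 -0.1572  0.19  ]
ch [0.5481 0.0336 0.0615]
```

Request:
{"op": "play_rows", "data": {
  "force": 100,
  "moves": [
    {"x": -0.001, "y": 0, "z": 0.025, "ax": 0, "ay": 0, "az": 0, "claw": 0.06},
    {"x": -0.001, "y": 0, "z": 0.05, "ax": 0, "ay": 0, "az": 0, "claw": 0.06},
    {"x": -0.001, "y": 0, "z": 0.065, "ax": 0, "ay": 0, "az": 0, "claw": 0.06},
    {"x": -0.001, "y": 0, "z": 0.07, "ax": 0, "ay": 0, "az": 0, "claw": 0.06},
    {"x": -0.001, "y": 0, "z": 0.07, "ax": 0, "ay": 0, "az": 0, "claw": 0.06}
  ]
}}

```text
clock: 7.45
ee_pos: [0.4115, -0.1632, 0.227]
ee_rot: [-3.139, -0.557, 0.059]
force: [0.0, 0.1, -1.0]
grip_width: 0.703
grasp_force: 0.0
```

Run:
```python
from h import *
go(np.array([.510,-.157,.0595]),down(.058,32),off=.155)
```

```text
shift mm [-4.9895 -0.403  39.4143] turn [-0.1631  0.1039  0.052 ] tcp [ 0.428  -0.1618  0.1909] now [ 0.4115 -0.1632  0.227 ] [-0.5334 -0.1658  2.0108  0.4017  0.8624  0.7816]
```

Request:
{"op": "play_rows", "data": {
  "force": 100,
  "moves": [
    {"x": -0.004, "y": 0, "z": 0.015, "ax": 0, "ay": 0, "az": 0, "claw": 0.06},
    {"x": -0.004, "y": 0, "z": 0.03, "ax": 0, "ay": 0, "az": 0, "claw": 0.06},
    {"x": -0.004, "y": 0, "z": 0.039, "ax": 0, "ay": 0, "az": 0, "claw": 0.06},
    {"x": -0.004, "y": 0, "z": 0.039, "ax": 0, "ay": 0, "az": 0, "claw": 0.06},
    {"x": -0.004, "y": 0, "z": 0.039, "ax": 0, "ay": 0, "az": 0, "claw": 0.06},
    {"x": -0.004, "y": 0, "z": 0.039, "ax": 0, "ay": 0, "az": 0, "claw": 0.06}
  ]
}}

```text
clock: 8.05
ee_pos: [0.4286, -0.1625, 0.193]
ee_rot: [-3.141, -0.56, 0.059]
force: [0.3, -0.3, 1.1]
grip_width: 0.703
grasp_force: 0.0
```

Run:
```python
from h import *
go(np.array([.510,-.157,.0595]),down(.058,32),off=.155);print(observe()["force"])
w=snapshot("wrist")[:,:,::-1];cv2.imwrite("pics/w5.png",w)
```

```text
shift mm [-1.5572 -0.7288  1.474 ] turn [-0.0714 -0.066   0.0529] tcp [ 0.428  -0.1618  0.1909] now [ 0.4286 -0.1625  0.193 ] [-0.5103 -0.0589  1.9916  0.4245  0.7701  0.7599]
[ 0.2544 -0.3123  1.0769]
```

View pics/w5.png

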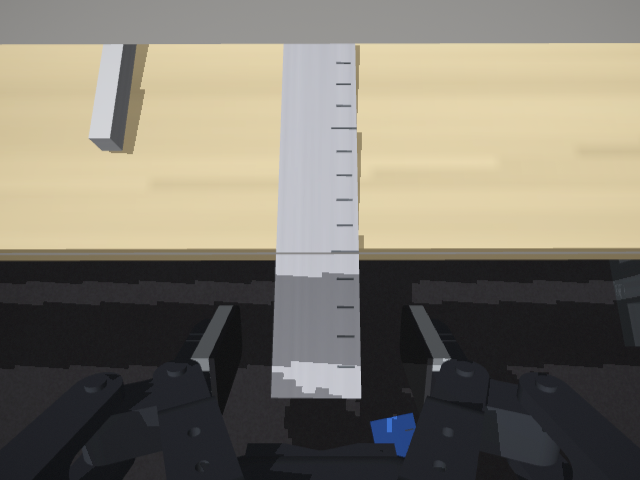

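The bar end is at v≈398 between the fingers, the board edge at v≈252, and the strip front at (105,140). The overhang is about 53 mm by the marks. I'll close the gripper.

Request:
{"op": "play_rows", "data": {
  "force": 100,
  "moves": [
    {"x": -0.001, "y": 0, "z": 0.001, "ax": 0, "ay": 0, "az": 0, "claw": 0.04},
    {"x": -0.001, "y": 0, "z": 0.001, "ax": 0, "ay": 0, "az": 0, "claw": 0.02},
    {"x": -0.001, "y": 0, "z": 0.001, "ax": 0, "ay": 0, "az": 0, "claw": 0.02},
    {"x": -0.001, "y": 0, "z": 0.001, "ax": 0, "ay": 0, "az": 0, "claw": 0.02},
    {"x": -0.001, "y": 0, "z": 0.001, "ax": 0, "ay": 0, "az": 0, "claw": 0.02},
    {"x": -0.001, "y": 0, "z": 0.001, "ax": 0, "ay": 0, "az": 0, "claw": 0.02}
  ]
}}

```text
clock: 8.7
ee_pos: [0.4283, -0.1624, 0.191]
ee_rot: [-3.14, -0.559, 0.059]
force: [-1.0, -0.1, 2.1]
grip_width: 0.314
grasp_force: 98.1
```

Request:
{"op": "play_rows", "data": {
  "moves": [
    {"x": 0.003, "y": 0, "z": -0.005, "ax": 0, "ay": 0, "az": 0, "claw": 0.02},
    {"x": 0.008, "y": 0, "z": -0.013, "ax": 0, "ay": 0, "az": 0, "claw": 0.02},
    {"x": 0.013, "y": 0, "z": -0.021, "ax": 0, "ay": 0, "az": 0, "claw": 0.02},
    {"x": 0.015, "y": 0, "z": -0.024, "ax": 0, "ay": 0, "az": 0, "claw": 0.02},
    {"x": 0.015, "y": 0, "z": -0.024, "ax": 0, "ay": 0, "az": 0, "claw": 0.02}
  ]
}}

```text
clock: 9.2
ee_pos: [0.4284, -0.1625, 0.2201]
ee_rot: [-3.141, -0.56, 0.059]
force: [0.1, 0.8, -1.9]
grip_width: 0.316
grasp_force: 99.0
```

Run:
```python
from h import *
p=camera_params("wrist");w=snapshot("wrist")[:,:,::-1];cv2.imwrite("pics/w6.png",w)
s=snapshot("side")[:,:,::-1];print(observe()["ee_pos"])
a=cv2.resize(s[200:340,270:480],None,fx=2.8,fy=2.8,interpolation=cv2.INTER_CUBIC)
b=cv2.resize(w,None,fx=.4,fy=.4);W=np.zeros((600,588,3),np.uint8);W[:392]=a;W[392:584,:256]=b
cv2.imwrite("pics/c6.png",W)
```

```text
[ 0.4281 -0.1623  0.2189]
```

View pics/c6.png

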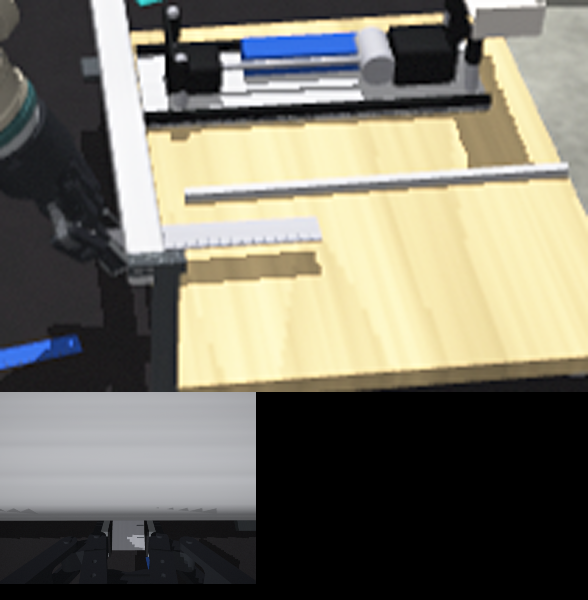

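The bar is lifted level: its shadow is parallel, and its rear end is at side-crop (320,230). I'll carry it over the strip.

Request:
{"op": "play_rows", "data": {
  "moves": [
    {"x": 0, "y": -0.01, "z": 0, "ax": 0, "ay": 0, "az": 0, "claw": 0.02},
    {"x": 0, "y": -0.03, "z": 0, "ax": 0, "ay": 0, "az": 0, "claw": 0.02},
    {"x": 0, "y": -0.055, "z": 0, "ax": 0, "ay": 0, "az": 0, "claw": 0.02},
    {"x": 0, "y": -0.08, "z": 0, "ax": 0, "ay": 0, "az": 0, "claw": 0.02},
    {"x": 0, "y": -0.105, "z": 0, "ax": 0, "ay": 0, "az": 0, "claw": 0.02},
    {"x": 0, "y": -0.13, "z": 0, "ax": 0, "ay": 0, "az": 0, "claw": 0.02},
    {"x": 0, "y": -0.145, "z": 0, "ax": 0, "ay": 0, "az": 0, "claw": 0.02},
    {"x": 0, "y": -0.15, "z": 0, "ax": 0, "ay": 0, "az": 0, "claw": 0.02}
  ]
}}

```text
clock: 10.1
ee_pos: [0.4188, -0.011, 0.2187]
ee_rot: [-3.139, -0.558, 0.061]
force: [0.0, -0.9, -1.7]
grip_width: 0.314
grasp_force: 99.0
```

```bash
cat > look.py <<'E'
from h import *
import sys
n=sys.argv[1]
s=snapshot("side")[:,:,::-1];c=snapshot("scene")[:,:,::-1];print(observe()["ee_pos"],observe()["ee_rot"],observe()["force"])
a=cv2.resize(s[195:295,285:460],None,fx=3.2,fy=3.2,interpolation=cv2.INTER_CUBIC)
b=cv2.resize(c[215:315,285:460],None,fx=2.8,fy=2.8,interpolation=cv2.INTER_CUBIC);W=np.zeros((600,560,3),np.uint8);W[:320]=a;W[320:600,:490]=b
cv2.imwrite(f"pics/{n}.png",W);cv2.imwrite(f"pics/{n}s.png",s);cv2.imwrite(f"pics/{n}c.png",c)
E
python3 look.py c7
```

```text
[ 0.4191 -0.012   0.219 ] [-3.1398 -0.558   0.0601] [ 0.3081  0.0401 -1.27  ]
```

View pics/c7.png

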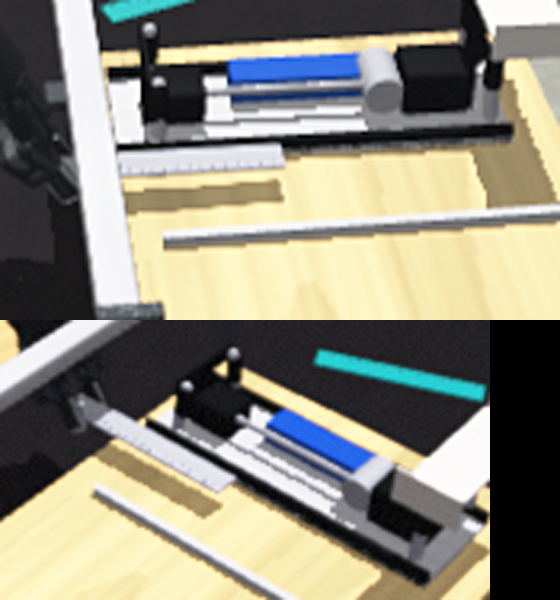

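Bar is past the strip and still gripped, rear corners at side-crop (283,147)/(283,167) and scene-crop (237,484)/(218,492). It's just off the chassis face, with the strip well clear of it. From here on I'll work from numbers only.

Run:
```python
from h import *
c=camera_params("scene");s=camera_params("side")
C=lambda u,v:(c,285+u/2.8,215+(v-320)/2.8)
S=lambda u,v:(s,285+u/3.2,195+v/3.2)
L=tri(C(237,483),S(283,146));R=tri(C(216,493),S(284,168));print(L,R)
# chassis face top edge front..rear in these crops
print(tri(C(424,580),S(513,133)));print(onz(*S(513,140),.0615),onz(*C(424,585),.0615))
# grasp pt
st=observe();r=Ro.from_euler("xyz",st["ee_rot"]);print(st["ee_pos"]+r.apply([0,0,.155]))
```

```text
(array([0.6879, 0.0181, 0.0853]), np.float64(0.0022903016314128684)) (array([ 0.685 , -0.0111,  0.0869]), np.float64(0.0009425317519291097))
(array([0.8882, 0.0465, 0.0723]), np.float64(0.0007459547233984799))
[0.8904 0.0518 0.0615] [0.8875 0.0504 0.0615]
[ 0.501  -0.0068  0.0875]
```

Request:
{"op": "play_rows", "data": {
  "moves": [
    {"x": -0.004, "y": 0, "z": 0.006, "ax": 0, "ay": 0, "az": 0, "claw": 0.02},
    {"x": -0.009, "y": 0, "z": 0.014, "ax": 0, "ay": 0, "az": 0, "claw": 0.02},
    {"x": -0.0125, "y": 0, "z": 0.02, "ax": 0, "ay": 0, "az": 0, "claw": 0.02},
    {"x": -0.0138, "y": 0, "z": 0.022, "ax": 0, "ay": 0, "az": 0, "claw": 0.02},
    {"x": -0.0138, "y": 0, "z": 0.022, "ax": 0, "ay": 0, "az": 0, "claw": 0.02}
  ]
}}

```text
clock: 10.7
ee_pos: [0.4191, -0.0128, 0.1926]
ee_rot: [-3.14, -0.557, 0.058]
force: [0.2, 0.1, -0.8]
grip_width: 0.316
grasp_force: 98.7
```

Request:
{"op": "play_rows", "data": {
  "moves": [
    {"x": -0.0005, "y": 0, "z": 0.0008, "ax": 0, "ay": 0, "az": 0, "claw": 0.02},
    {"x": -0.0008, "y": 0, "z": 0.0013, "ax": 0, "ay": 0, "az": 0, "claw": 0.02},
    {"x": -0.0008, "y": 0, "z": 0.0013, "ax": 0, "ay": 0, "az": 0, "claw": 0.02}
  ]
}}

```text
clock: 11.0
ee_pos: [0.4193, -0.0126, 0.192]
ee_rot: [-3.14, -0.559, 0.059]
force: [0.6, 0.0, -1.1]
grip_width: 0.31
grasp_force: 98.6
```

Request:
{"op": "play_rows", "data": {
  "moves": [
    {"x": -0.0005, "y": 0, "z": 0.0008, "ax": 0, "ay": 0, "az": 0, "claw": 0.02},
    {"x": -0.001, "y": 0, "z": 0.0015, "ax": 0, "ay": 0, "az": 0, "claw": 0.02},
    {"x": -0.001, "y": 0, "z": 0.0015, "ax": 0, "ay": 0, "az": 0, "claw": 0.02},
    {"x": -0.001, "y": 0, "z": 0.0015, "ax": 0, "ay": 0, "az": 0, "claw": 0.02}
  ]
}}

```text
clock: 11.4
ee_pos: [0.4196, -0.0126, 0.1906]
ee_rot: [-3.14, -0.56, 0.059]
force: [0.6, -0.5, 3.4]
grip_width: 0.311
grasp_force: 98.5
```

Request:
{"op": "play_rows", "data": {
  "moves": [
    {"x": 0, "y": -0.006, "z": 0, "ax": 0, "ay": 0, "az": 0, "claw": 0.02},
    {"x": 0, "y": -0.012, "z": 0, "ax": 0, "ay": 0, "az": 0, "claw": 0.02},
    {"x": 0, "y": -0.017, "z": 0, "ax": 0, "ay": 0, "az": 0, "claw": 0.02},
    {"x": 0, "y": -0.018, "z": 0, "ax": 0, "ay": 0, "az": 0, "claw": 0.02},
    {"x": 0, "y": -0.018, "z": 0, "ax": 0, "ay": 0, "az": 0, "claw": 0.02}
  ]
}}

```text
clock: 11.9
ee_pos: [0.4183, 0.006, 0.1903]
ee_rot: [-3.14, -0.56, 0.06]
force: [0.2, 1.2, 5.4]
grip_width: 0.317
grasp_force: 98.2
```

Request:
{"op": "play_rows", "data": {
  "moves": [
    {"x": 0, "y": -0.001, "z": 0, "ax": 0, "ay": 0, "az": 0, "claw": 0.02},
    {"x": 0, "y": -0.002, "z": 0, "ax": 0, "ay": 0, "az": 0, "claw": 0.02},
    {"x": 0, "y": -0.002, "z": 0, "ax": 0, "ay": 0, "az": 0, "claw": 0.02}
  ]
}}

```text
clock: 12.2
ee_pos: [0.4182, 0.0077, 0.1904]
ee_rot: [-3.14, -0.56, 0.059]
force: [0.9, -0.3, 4.5]
grip_width: 0.317
grasp_force: 98.3
```

Request:
{"op": "play_rows", "data": {
  "moves": [
    {"x": 0, "y": -0.001, "z": 0, "ax": 0, "ay": 0, "az": 0, "claw": 0.02},
    {"x": 0, "y": -0.002, "z": 0, "ax": 0, "ay": 0, "az": 0, "claw": 0.02},
    {"x": 0, "y": -0.002, "z": 0, "ax": 0, "ay": 0, "az": 0, "claw": 0.02}
  ]
}}

```text
clock: 12.5
ee_pos: [0.4181, 0.0097, 0.1904]
ee_rot: [-3.14, -0.56, 0.059]
force: [0.5, -1.0, 5.0]
grip_width: 0.313
grasp_force: 98.3
```

```bash
python3 -c "
from h import *
for i in range(4):
    s=observe();print(s['force'],s['torque'])
    snapshot('side')"
```

```text
[ 0.4582 -0.9796  4.9668] [-0.0856 -0.2983 -0.1497]
[ 0.1437 -0.4069  5.2264] [-0.0695 -0.3185 -0.1573]
[ 0.1194 -1.0498  6.0754] [-0.0631 -0.1956 -0.1582]
[-1.2096 -0.339   4.7543] [-0.0839 -0.2872 -0.1701]
```

Request:
{"op": "play_rows", "data": {
  "moves": [
    {"x": 0, "y": -0.001, "z": 0, "ax": 0, "ay": 0, "az": 0, "claw": 0.02},
    {"x": 0, "y": -0.0015, "z": 0, "ax": 0, "ay": 0, "az": 0, "claw": 0.02},
    {"x": 0, "y": -0.0015, "z": 0, "ax": 0, "ay": 0, "az": 0, "claw": 0.02}
  ]
}}

```text
clock: 13.0
ee_pos: [0.418, 0.011, 0.1903]
ee_rot: [-3.14, -0.56, 0.059]
force: [-0.0, -1.8, 6.0]
grip_width: 0.315
grasp_force: 98.4
```

```bash
cat > f.py <<'E'
from h import *
F=[];T=[]
for i in range(4):
    s=observe();F.append(s['force']);T.append(s['torque']);snapshot('side')
print(np.mean(F,0),np.mean(T,0),s['ee_pos'])
E
python3 f.py
```

```text
[-0.3929 -1.9909  5.1397] [-0.2595 -0.2737 -0.4691] [0.418  0.011  0.1903]
```

Request:
{"op": "play_rows", "data": {
  "moves": [
    {"x": 0, "y": -0.0006, "z": 0, "ax": -0.08, "ay": 0, "az": 0.13, "claw": 0.02},
    {"x": 0, "y": -0.0012, "z": 0, "ax": -0.16, "ay": 0, "az": 0.25, "claw": 0.02},
    {"x": 0, "y": -0.0012, "z": 0, "ax": -0.16, "ay": 0, "az": 0.25, "claw": 0.02}
  ]
}}

```text
clock: 13.5
ee_pos: [0.4179, 0.0122, 0.1904]
ee_rot: [-3.14, -0.56, 0.053]
force: [-0.3, -2.5, 5.0]
grip_width: 0.313
grasp_force: 98.3
```

```bash
python3 f.py
```

```text
[-0.8589 -2.3648  5.3045] [-0.282  -0.2927 -0.4635] [0.4179 0.0122 0.1904]
```

Request:
{"op": "play_rows", "data": {
  "moves": [
    {"x": 0, "y": -0.0007, "z": 0, "ax": 0, "ay": 0, "az": 0, "claw": 0.02},
    {"x": 0, "y": -0.0015, "z": 0, "ax": 0, "ay": 0, "az": 0, "claw": 0.02},
    {"x": 0, "y": -0.0015, "z": 0, "ax": 0, "ay": 0, "az": 0, "claw": 0.02}
  ]
}}

```text
clock: 14.0
ee_pos: [0.4178, 0.0136, 0.1903]
ee_rot: [-3.14, -0.56, 0.053]
force: [-1.3, -3.3, 7.1]
grip_width: 0.317
grasp_force: 98.6
```

```bash
python3 f.py
```

```text
[-0.7065 -3.4146  5.9793] [-0.4031 -0.2081 -0.7788] [0.4178 0.0136 0.1903]
```

```bash
cat > ang.py <<'E'
from h import *
def prof(name,rows=None):
    p=camera_params(name);im=np.mean([snapshot(name).astype(float) for _ in range(3)],0)
    # walk along board-frame columns: sample world points at z across y, print class
    for x in (.56,.58,.60,.62,.64,.66,.675):
        out=[]
        for y in np.arange(-.012,.022,.001):
            q=np.array([x,0.0337+(x-.5525)*.052,.063])+np.array([-.05,1,0])*y
            u,v=proj(p,q);c=cv2.getRectSubPix(im.astype(np.float32),(1,1),(float(u),float(v)))[0,0]
            out.append("W" if c[0]-c[2]>35 else "B" if c.mean()<70 else "g" if c.mean()<140 else "S")
        print(name,x,"".join(out))
prof("scene");prof("side")
E
python3 ang.py
```

```text
scene 0.56 SSSSSSSggggggBBBBBBBBBBBBBBBBgggSS
scene 0.58 gggggggggggggBBBBBBBBBBBBBBBBgggSS
scene 0.6 SSSSSSSSgggggBBBBBBBBBBBBBBBgggSSS
scene 0.62 SSSSSSSSSSSgggBBBBBBBBBBBBBBgggSSS
scene 0.64 SSSSSSSSSSggggBBBBBBBBBBBBBBggSSSS
scene 0.66 SSSSSSSSSSggggBBBBBBBBBBBBBBgggSSS
scene 0.675 SSSSSSSSSSSSggBBBBBBBBBBBBBBggSSSS
side 0.56 SSSSSSSSSSSSSSggggggBBBBBBBBBBBBBB
side 0.58 gggggggggggggggggggBBBBBBBBBBBBBBB
side 0.6 SSSSSSSSSSSSSSggggggBBBBBBBBBBBBBB
side 0.62 SSSSSSSSSSSSSSSSggggBBBBBBBBBBBBBB
side 0.64 SSSSSSSSSSSSSSSggggggBBBBBBBBBBBBB
side 0.66 SSSSSSSSSSSSSSSSSgggBBBBBBBBBBBBBB
side 0.675 SSSSSSSSSSSSSSSgggggBBBBBBBBBBBBBB
```

Request:
{"op": "play_rows", "data": {
  "moves": [
    {"x": 0, "y": -0.0004, "z": 0, "ax": -0.16, "ay": 0, "az": 0.25, "claw": 0.02},
    {"x": 0, "y": -0.0008, "z": 0, "ax": -0.32, "ay": 0, "az": 0.5, "claw": 0.02},
    {"x": 0, "y": -0.0015, "z": 0, "ax": -0.32, "ay": 0, "az": 0.5, "claw": 0.02},
    {"x": 0, "y": -0.002, "z": 0, "ax": -0.32, "ay": 0, "az": 0.5, "claw": 0.02}
  ]
}}

```text
clock: 14.9
ee_pos: [0.4177, 0.0152, 0.1903]
ee_rot: [3.141, -0.56, 0.043]
force: [-1.7, -9.2, 5.7]
grip_width: 0.317
grasp_force: 98.5
```

```bash
python3 f.py;python3 ang.py
```

```text
[-1.5837 -8.0001  5.8356] [-0.9711 -0.1741 -1.0113] [0.4177 0.0152 0.1903]
scene 0.56 SSSSSSSggggggBBBBBBBBBBBBBBBBgggSS
scene 0.58 gggggggggggggBBBBBBBBBBBBBBBBgggSS
scene 0.6 SSSSSSSSgggggBBBBBBBBBBBBBBBgggSSS
scene 0.62 SSSSSSSSSSSggBBBBBBBBBBBBBBBgggSSS
scene 0.64 SSSSSSSSSSggggBBBBBBBBBBBBBBggSSSS
scene 0.66 SSSSSSSSSgggggBBBBBBBBBBBBBBgggSSS
scene 0.675 SSSSSSSSSSSSggBBBBBBBBBBBBBBggSSSS
side 0.56 SSSSSSSSSSSSSSggggggBBBBBBBBBBBBBB
side 0.58 gggggggggggggggggggBBBBBBBBBBBBBBB
side 0.6 SSSSSSSSSSSSSSggggggBBBBBBBBBBBBBB
side 0.62 SSSSSSSSSSSSSSSSggggBBBBBBBBBBBBBB
side 0.64 SSSSSSSSSSSSSSSgggggBBBBBBBBBBBBBB
side 0.66 SSSSSSSSSSSSSSSSSgggBBBBBBBBBBBBBB
side 0.675 SSSSSSSSSSSSSSSSggggBBBBBBBBBBBBBB
```

Request:
{"op": "play_rows", "data": {
  "force": 20,
  "moves": [
    {"x": 0, "y": 0, "z": 0, "ax": 0, "ay": 0, "az": 0, "claw": 0.028},
    {"x": 0, "y": 0, "z": 0, "ax": 0, "ay": 0, "az": 0, "claw": 0.029},
    {"x": 0, "y": 0, "z": 0, "ax": 0, "ay": 0, "az": 0, "claw": 0.035},
    {"x": 0, "y": 0, "z": 0, "ax": 0, "ay": 0, "az": 0, "claw": 0.05},
    {"x": 0, "y": 0, "z": 0, "ax": 0, "ay": 0, "az": 0, "claw": 0.05},
    {"x": 0, "y": 0, "z": 0, "ax": 0, "ay": 0, "az": 0, "claw": 0.05}
  ]
}}

```text
clock: 16.0
ee_pos: [0.4173, 0.0158, 0.1895]
ee_rot: [-3.14, -0.557, 0.044]
force: [0.1, -0.0, -0.0]
grip_width: 0.583
grasp_force: 0.0
```

```bash
python3 f.py;python3 ang.py
```

```text
[ 0.0895 -0.0524 -0.1073] [-0.0131  0.2653  0.0032] [0.4175 0.0157 0.1898]
scene 0.56 SSSSSSSgggggBBBBBBBBBBBBBBBBBgggSS
scene 0.58 gggggggggggggBBBBBBBBBBBBBBBBgggSS
scene 0.6 SSSSSSSggggBBBBBBBBBBBBBBBBBgggSSS
scene 0.62 SSSSSSSSSgggBBBBBBBBBBBBBBBBgggSSS
scene 0.64 SSSSSSSgggggggBBBBBBBBBBBBBBggSSSS
scene 0.66 SSSSSSSggggggBBBBBBBBBBBBBBBgggSSS
scene 0.675 SSSSSSSggggggBBBBBBBBBBBBBBBggSSSS
side 0.56 SSSSSSSSSSSSSSggggggBBBBBBBBBBBBBB
side 0.58 gggggggggggggggggggBBBBBBBBBBBBBBB
side 0.6 SSSSSSSSSSSSSSggggggBBBBBBBBBBBBBB
side 0.62 SSSSSSSSSSSSSgggggggBBBBBBBBBBBBBB
side 0.64 SSSSSSSSSSSSSSggggBBBBBBBBBBBBBBBB
side 0.66 SSSSSSSSSSSSgggggBBBBBBBBBBBBBBBBB
side 0.675 SSSSSSSSSSSgggggBBBBBBBBBBBBBBBBBB
```

Fingers are free, but the rear of the bar swung about 4 mm off the face on release. I'll retreat, go over the lamp, and nudge the rear flush with the outside of the open left finger.

Request:
{"op": "play_rows", "data": {
  "moves": [
    {"x": 0, "y": 0, "z": -0.02, "ax": 0, "ay": 0, "az": 0, "claw": 0.06},
    {"x": 0, "y": 0, "z": -0.06, "ax": 0, "ay": 0, "az": 0, "claw": 0.06},
    {"x": 0, "y": 0, "z": -0.11, "ax": 0, "ay": 0, "az": 0, "claw": 0.08},
    {"x": 0.005, "y": 0.01, "z": -0.15, "ax": 0, "ay": -7, "az": 0, "claw": 0.0854},
    {"x": 0.03, "y": 0.03, "z": -0.18, "ax": 0, "ay": -14, "az": 0, "claw": 0.0854},
    {"x": 0.06, "y": 0.05, "z": -0.21, "ax": 0, "ay": -21, "az": 0, "claw": 0.0854},
    {"x": 0.085, "y": 0.06, "z": -0.24, "ax": 0, "ay": -28, "az": 0, "claw": 0.0854},
    {"x": 0.085, "y": 0.06, "z": -0.24, "ax": 0, "ay": -32, "az": 0, "claw": 0.0854}
  ]
}}

```text
clock: 17.3
ee_pos: [0.3657, -0.0481, 0.444]
ee_rot: [3.14, -0.004, 0.042]
force: [1.8, 0.0, -0.8]
grip_width: 0.997
grasp_force: 0.0
```

```bash
python3 - <<'E'
from h import *
r=down(.054)
go([.635,-.066,.47],r);go([.635,-.066,.30],r)
E
python3 ang.py
```

```text
shift mm [268.4504  29.1696 -24.8221] turn [ 0.0805 -0.2491 -0.6914] tcp [ 0.635 -0.066  0.47 ] now [ 0.3657 -0.0481  0.444 ] [-0.2311 -0.4098  1.7286 -0.0002  1.8182  1.2978]
shift mm [267.71    28.9354 145.1761] turn [ 0.0805 -0.2491 -0.6914] tcp [ 0.635 -0.066  0.3  ] now [ 0.3657 -0.0481  0.444 ] [-0.2311 -0.4098  1.7286 -0.0002  1.8182  1.2978]
scene 0.56 SSSSSSSgggggBBBBBBBBBBBBBBBBBgggSS
scene 0.58 gggggggggggggBBBBBBBBBBBBBBBBggSSS
scene 0.6 SSSSSSSgggggBBBBBBBBBBBBBBBBgggSSS
scene 0.62 SSSSSSSSSgggBBBBBBBBBBBBBBBBgggSSS
scene 0.64 SSSSSSSggggggBBBBBBBBBBBBBBBggSSSS
scene 0.66 SSSSSSSggggggBBBBBBBBBBBBBBBgggSSS
scene 0.675 SSSSSSSggggggBBBBBBBBBBBBBBBggSSSS
side 0.56 SSSSSSSSSSSSSSggggggBBBBBBBBBBBBBB
side 0.58 gggggggggggggggggggBBBBBBBBBBBBBBB
side 0.6 SSSSSSSSSSSSSSggggggBBBBBBBBBBBBBB
side 0.62 SSSSSSSSSSSSSgggggggBBBBBBBBBBBBBB
side 0.64 SSSSSSSSSSSSSSggggBBBBBBBBBBBBBBBB
side 0.66 SSSSSSSSSSSSgggggBBBBBBBBBBBBBBBBB
side 0.675 SSSSSSSSSSSgggggBBBBBBBBBBBBBBBBBB
```

Request:
{"op": "play_rows", "data": {
  "moves": [
    {"x": 0.03, "y": 0.004, "z": -0.024, "ax": 0, "ay": 0, "az": -0.7, "claw": 0.0854},
    {"x": 0.07, "y": 0.01, "z": -0.025, "ax": 0, "ay": 0, "az": -0.7, "claw": 0.0854},
    {"x": 0.115, "y": 0.015, "z": -0.025, "ax": 0, "ay": 0, "az": -0.7, "claw": 0.0854},
    {"x": 0.16, "y": 0.02, "z": -0.025, "ax": 0, "ay": 0, "az": -0.7, "claw": 0.0854},
    {"x": 0.205, "y": 0.025, "z": -0.025, "ax": 0, "ay": 0, "az": -0.7, "claw": 0.0854},
    {"x": 0.25, "y": 0.029, "z": -0.02, "ax": 0, "ay": 0, "az": -0.7, "claw": 0.0854},
    {"x": 0.268, "y": 0.029, "z": 0.01, "ax": 0, "ay": 0, "az": -0.7, "claw": 0.0854},
    {"x": 0.268, "y": 0.029, "z": 0.04, "ax": 0, "ay": 0, "az": -0.7, "claw": 0.0854}
  ]
}}

```text
clock: 18.4
ee_pos: [0.6359, -0.0639, 0.3958]
ee_rot: [-3.14, 0.0, 0.057]
force: [0.0, -0.5, 0.3]
grip_width: 1.001
grasp_force: 0.0
```

Run:
```python
from h import *
r=down(.054)
go([.635,-.066,.25],r)
p=camera_params("wrist");im=snapshot("wrist");np.save("w8.npy",[p],allow_pickle=True);cv2.imwrite("pics/w8.png",im[:,:,::-1])
im=im.astype(np.float32)
for x in (.60,.64,.65,.66,.67,.675,.68,.69):
    o=[]
    for y in np.arange(-.045,.022,.001):
        q=np.array([x,0.0337+(x-.5525)*.052,.063])+np.array([-.05,1,0])*y
        u,v=proj(p,q)
        c=cv2.getRectSubPix(im,(1,1),(float(u),float(v)))[0,0] if 0<=u<640 and 0<=v<480 else None
        o.append("." if c is None else "W" if c[0]-c[2]>25 else "B" if c.mean()<60 else "g" if c.mean()<110 else "S")
    print(x,"".join(o))
```

```text
shift mm [ -0.9884   2.3284 145.7943] turn [-0.0931  0.0004  0.1726] tcp [ 0.635 -0.066  0.25 ] now [ 0.6359 -0.0639  0.3958] [-0.1581  0.3818  1.0394  0.0016  1.7207  1.3559]
0.6 WWWWWWWWWWWWWWWSSSSSSSSSSSSSSSSSSSSSSSSSSSSSggBBBBBBBBBBBgSSSSSSSSS
0.64 WWWWWWWWWWWWWWSSSSSSSSSSSSSSSSSSSSSSSSSSSSSggBBBBBBBBBBBBSSSSSSSSSS
0.65 WWWWWWWWWWWWWSSSSSSSSSSSSSSSSSSSSSSSSSSSSSSggBBBBBBBBBBBBSSSSSSSSSS
0.66 WWWWWWWWWWWWWSSSSSSSSSSSSSSSSSSSSSSSSSSSSSSggBBBBBBBBBBBBSSSSSSSSSS
0.67 WWWWWWWWWWWWWSSSSSSSSSSSSSSSSSSSSSSSSSSSSSSggBBBBBBBBBBBBSSSSSSSSSS
0.675 WWWWWWWWWWWWWSSSSSSSSSSSSSSSSSSSSSSSSSSSSSSggBBBBBBBBBBBgSSSSSSSSSS
0.68 WWWWWWWWWWWWWSSSSSSSSSSSSSSSSSSSSSSSSSSSSSSggBBBBBBBBBBBgSSSSSSSSSS
0.69 WWWWWWWWWWWWWWWWWWWWWWWWWWWWWWWWWWWWWWWWWWWWgBBBBBBBBBBBgSSSSSSSSSS
```

Request:
{"op": "play_rows", "data": {
  "moves": [
    {"x": 0.01, "y": 0.001, "z": 0.04, "ax": 0, "ay": 0, "az": 0, "claw": 0.0854},
    {"x": 0.018, "y": 0.002, "z": 0.085, "ax": 0, "ay": 0, "az": 0, "claw": 0.0854},
    {"x": 0.018, "y": 0.002, "z": 0.125, "ax": 0, "ay": 0, "az": 0, "claw": 0.0854},
    {"x": 0.018, "y": 0.002, "z": 0.15, "ax": 0, "ay": 0, "az": 0, "claw": 0.0854},
    {"x": 0.018, "y": 0.002, "z": 0.162, "ax": 0, "ay": 0, "az": 0, "claw": 0.0854},
    {"x": 0.018, "y": 0.002, "z": 0.166, "ax": 0, "ay": 0, "az": 0, "claw": 0.0854},
    {"x": 0.018, "y": 0.002, "z": 0.166, "ax": 0, "ay": 0, "az": 0, "claw": 0.0854}
  ]
}}

```text
clock: 19.15
ee_pos: [0.6524, -0.065, 0.2338]
ee_rot: [-3.141, -0.002, 0.056]
force: [-0.7, 0.4, 0.4]
grip_width: 0.998
grasp_force: 0.0
```

Request:
{"op": "play_rows", "data": {
  "moves": [
    {"x": 0, "y": 0, "z": 0.002, "ax": 0, "ay": 0, "az": 0, "claw": 0.0854},
    {"x": 0, "y": 0, "z": 0.003, "ax": 0, "ay": 0, "az": 0, "claw": 0.0854},
    {"x": 0, "y": 0, "z": 0.003, "ax": 0, "ay": 0, "az": 0, "claw": 0.0854}
  ]
}}

```text
clock: 19.45
ee_pos: [0.6524, -0.065, 0.2303]
ee_rot: [-3.141, -0.001, 0.056]
force: [0.0, -0.4, -0.0]
grip_width: 1.001
grasp_force: 0.0
```

Request:
{"op": "play_rows", "data": {
  "moves": [
    {"x": 0, "y": 0, "z": 0.002, "ax": 0, "ay": 0, "az": 0, "claw": 0.0854},
    {"x": 0, "y": 0, "z": 0.004, "ax": 0, "ay": 0, "az": 0, "claw": 0.0854},
    {"x": 0, "y": 0, "z": 0.005, "ax": 0, "ay": 0, "az": 0, "claw": 0.0854},
    {"x": 0, "y": 0, "z": 0.005, "ax": 0, "ay": 0, "az": 0, "claw": 0.0854}
  ]
}}

```text
clock: 19.85
ee_pos: [0.6522, -0.065, 0.2241]
ee_rot: [-3.14, 0.001, 0.056]
force: [0.7, -0.4, -0.2]
grip_width: 1.001
grasp_force: 0.0
```

Request:
{"op": "play_rows", "data": {
  "moves": [
    {"x": 0, "y": 0, "z": 0.001, "ax": 0, "ay": 0, "az": 0, "claw": 0.0854},
    {"x": 0, "y": 0, "z": 0.002, "ax": 0, "ay": 0, "az": 0, "claw": 0.0854},
    {"x": 0, "y": 0, "z": 0.003, "ax": 0, "ay": 0, "az": 0, "claw": 0.0854},
    {"x": 0, "y": 0, "z": 0.003, "ax": 0, "ay": 0, "az": 0, "claw": 0.0854}
  ]
}}

```text
clock: 20.25
ee_pos: [0.6522, -0.065, 0.2212]
ee_rot: [-3.14, 0.0, 0.056]
force: [-0.3, 0.4, 1.2]
grip_width: 1.006
grasp_force: 0.0
```

Request:
{"op": "play_rows", "data": {
  "moves": [
    {"x": 0, "y": -0.003, "z": -0.0005, "ax": 0, "ay": 0, "az": 0, "claw": 0.0854},
    {"x": 0, "y": -0.007, "z": -0.0005, "ax": 0, "ay": 0, "az": 0, "claw": 0.0854},
    {"x": 0, "y": -0.01, "z": -0.0005, "ax": 0, "ay": 0, "az": 0, "claw": 0.0854},
    {"x": 0, "y": -0.01, "z": -0.0005, "ax": 0, "ay": 0, "az": 0, "claw": 0.0854}
  ]
}}

```text
clock: 20.65
ee_pos: [0.6517, -0.0544, 0.222]
ee_rot: [-3.14, -0.0, 0.057]
force: [0.3, -0.2, -0.4]
grip_width: 0.996
grasp_force: 0.0
```

```bash
cat > wl.py <<'E'
from h import *
s=observe();print(s["force"],s["ee_pos"])
p=camera_params("wrist");im=snapshot("wrist").astype(np.float32);cv2.imwrite("pics/wl.png",im[:,:,::-1])
for x in (.56,.60,.62,.64,.66,.67,.675,.68,.69):
    o=[]
    for y in np.arange(-.06,.012,.001):
        q=np.array([x,0.0337+(x-.5525)*.052,.063])+np.array([-.05,1,0])*y
        u,v=proj(p,q)
        c=cv2.getRectSubPix(im,(1,1),(float(u),float(v)))[0,0] if 0<=u<640 and 0<=v<480 else None
        o.append("." if c is None else "W" if c[0]-c[2]>25 else "B" if c.mean()<60 else "g" if c.mean()<110 else "S")
    print(x,"".join(o))
E
python3 wl.py
```

```text
[ 0.3174 -0.1773 -0.3675] [ 0.6517 -0.0544  0.222 ]
0.56 ........................................................................
0.6 WWWWWWWWWWWWWWWWBBBBBBBBBBBBBBBBBBBBBBBBBBBBBBBBBBBBBBBBBBBBBBBBBBBBBBBB
0.62 WWWWWWWWWWWWWWWWWWBBBBBBBBBBBBBBBBBBBBBBBBBBBBBBBBBBBBBBBBBBgBBBBBBBBBBB
0.64 WWWWWWWWWWBBBBBBBBBBBBBBBBBBBBBBBBgSSSSSSSSSSSSSSSSSSSSgggggBBBBBBBBBBBB
0.66 WWWWWWWWWWWWWWWWWWWWWWWWWWWWgBSSSSSSSSSSSSSSSSSSSSSSSSggggggBBBBBBBBBBBB
0.67 WWWWWWWWWWWWWWWWWWWWWWWWWWWWBBSSSSSSSSSSSSSSSSSSSSSSSSSSggggBBBBBBBBBBBB
0.675 WWWWWWWWWWWWWWWWWWWWWWWWWWWWBgSSSSSSSSSSSSSSSSSSSSSSSSSggggBBBBBBBBBBBBB
0.68 WWWWWWWWWWWWWWWWWWWWWWWWWWWWBSSSSSSSSSSSSSSSSSSSSSSSSSSggggBBBBBBBBBBBBB
0.69 WWWWWWWWWWWWWWWWWWWWWWWWWWWWWWWWWWWWWWWWWWWWWWWWWWWWWWWWWWWBBBBBBBBBBBBB[ WARN:0@0.733] global loadsave.cpp:1063 imwrite_ Unsupported depth image for selected encoder is fallbacked to CV_8U.
```

Request:
{"op": "play_rows", "data": {
  "moves": [
    {"x": 0, "y": -0.001, "z": 0, "ax": 0, "ay": 0, "az": 0, "claw": 0.0854},
    {"x": 0, "y": -0.002, "z": 0, "ax": 0, "ay": 0, "az": 0, "claw": 0.0854},
    {"x": 0, "y": -0.003, "z": 0, "ax": 0, "ay": 0, "az": 0, "claw": 0.0854},
    {"x": 0, "y": -0.003, "z": 0, "ax": 0, "ay": 0, "az": 0, "claw": 0.0854}
  ]
}}

```text
clock: 21.1
ee_pos: [0.6515, -0.0519, 0.222]
ee_rot: [-3.14, -0.0, 0.056]
force: [0.0, 0.3, -1.0]
grip_width: 1.003
grasp_force: 0.0
```

Request:
{"op": "play_rows", "data": {
  "moves": [
    {"x": 0, "y": -0.001, "z": 0, "ax": 0, "ay": 0, "az": 0, "claw": 0.0854},
    {"x": 0, "y": -0.002, "z": 0, "ax": 0, "ay": 0, "az": 0, "claw": 0.0854},
    {"x": 0, "y": -0.002, "z": 0, "ax": 0, "ay": 0, "az": 0, "claw": 0.0854}
  ]
}}

```text
clock: 21.4
ee_pos: [0.6514, -0.0499, 0.222]
ee_rot: [-3.14, 0.0, 0.056]
force: [-0.1, 0.4, 0.2]
grip_width: 1.0
grasp_force: 0.0
```

```bash
python3 wl.py 2>/dev/null
```

```text
[-0.1034  0.4218  0.2087] [ 0.6514 -0.0499  0.222 ]
0.56 ........................................................................
0.6 BWWWWWWWWWWWWWWWWWWWWBBBBBBBBBBBBBBBBBBBBBBBBBBBBBBBBBBBBBBBBBBBBBBBBBBB
0.62 WWWWWWWWWWWWWWWWWWWWWWBBBBBBBBBBBBBBBBBBBBBBBBBBBBBBBBBBBBBBBBBBBBBBBBBB
0.64 WWWWWWWWWWWWWWgBBBBBBBBBBBBBBBBBBBBBBBBSSSSSSSSSSSSSSSSgggggBBBBBBBBBBBB
0.66 WWWWWWWWWWWWWWWWWWWWWWWWWWWWgBSSSSSSSSSSSSSSSSSSSSSSSSggggggBBBBBBBBBBBB
0.67 WWWWWWWWWWWWWWWWWWWWWWWWWWWWBgSSSSSSSSSSSSSSSSSSSSSSSSSSggggBBBBBBBBBBBB
0.675 WWWWWWWWWWWWWWWWWWWWWWWWWWWWBgSSSSSSSSSSSSSSSSSSSSSSSSSgggggBBBBBBBBBBBB
0.68 WWWWWWWWWWWWWWWWWWWWWWWWWWWWBSSSSSSSSSSSSSSSSSSSSSSSSSSggggBBBBBBBBBBBBB
0.69 WWWWWWWWWWWWWWWWWWWWWWWWWWWWWWWWWWWWWWWWWWWWWWWWWWWWWWWWWWWBBBBBBBBBBBBB
```

Request:
{"op": "play_rows", "data": {
  "moves": [
    {"x": 0, "y": 0, "z": 0.001, "ax": 0, "ay": 0, "az": 0, "claw": 0.0854},
    {"x": 0, "y": 0, "z": 0.002, "ax": 0, "ay": 0, "az": 0, "claw": 0.0854},
    {"x": 0, "y": 0, "z": 0.002, "ax": 0, "ay": 0, "az": 0, "claw": 0.0854}
  ]
}}

```text
clock: 21.75
ee_pos: [0.6514, -0.0501, 0.2203]
ee_rot: [-3.141, -0.001, 0.056]
force: [-0.3, -0.0, 2.5]
grip_width: 0.999
grasp_force: 1.2
```

Request:
{"op": "play_rows", "data": {
  "moves": [
    {"x": 0, "y": 0, "z": -0.0008, "ax": 0, "ay": 0, "az": 0, "claw": 0.0854},
    {"x": 0, "y": -0.0015, "z": -0.0008, "ax": 0, "ay": 0, "az": 0, "claw": 0.0854},
    {"x": 0, "y": -0.003, "z": -0.0008, "ax": 0, "ay": 0, "az": 0, "claw": 0.0854},
    {"x": 0, "y": -0.003, "z": -0.0008, "ax": 0, "ay": 0, "az": 0, "claw": 0.0854}
  ]
}}

```text
clock: 22.15
ee_pos: [0.6512, -0.0467, 0.2205]
ee_rot: [-3.14, 0.0, 0.056]
force: [0.3, 0.2, 0.7]
grip_width: 1.0
grasp_force: 0.0
```

Request:
{"op": "play_rows", "data": {
  "moves": [
    {"x": 0, "y": -0.001, "z": 0, "ax": 0, "ay": 0, "az": 0, "claw": 0.0854},
    {"x": 0, "y": -0.002, "z": 0, "ax": 0, "ay": 0, "az": 0, "claw": 0.0854},
    {"x": 0, "y": -0.002, "z": 0, "ax": 0, "ay": 0, "az": 0, "claw": 0.0854}
  ]
}}

```text
clock: 22.45
ee_pos: [0.6511, -0.0449, 0.2207]
ee_rot: [-3.14, 0.0, 0.056]
force: [-0.8, -0.2, -0.6]
grip_width: 1.001
grasp_force: 0.0
```

```bash
python3 wl.py 2>/dev/null; python3 f.py
```

```text
[-0.8238 -0.2385 -0.5634] [ 0.6511 -0.0449  0.2207]
0.56 ........................................................................
0.6 BBBBBBWWWWWWWWWWWWWWWWWWWBBBBBBBBBBBBBBBBBBBBBBBBBBBBBBBBBBBBBBBBBBBBBBB
0.62 WWWWWWWWWWWWWWWWWWWWWWWWWWWBBBBBBBBBBBBBBBBBBBBBBBBBBBBBBBBBBBBBBBBBBBBB
0.64 WWWWWWWWWWWWWWWWWWWBBBBBBBBBBBBBBBBBBBBBBBBBSSSSSSSSSSSgggggBBBBBBBBBBBB
0.66 WWWWWWWWWWWWWWWWWWWWWWWWWWWWWBSSSSSSSSSSSSSSSSSSSSSSSSggggggBBBBBBBBBBBB
0.67 WWWWWWWWWWWWWWWWWWWWWWWWWWWWggSSSSSSSSSSSSSSSSSSSSSSSSSSggggBBBBBBBBBBBB
0.675 WWWWWWWWWWWWWWWWWWWWWWWWWWWWBgSSSSSSSSSSSSSSSSSSSSSSSSSgggggBBBBBBBBBBBB
0.68 WWWWWWWWWWWWWWWWWWWWWWWWWWWWBSSSSSSSSSSSSSSSSSSSSSSSSSSggggBBBBBBBBBBBBB
0.69 WWWWWWWWWWWWWWWWWWWWWWWWWWWWWWWWWWWWWWWWWWWWWWWWWWWWWWWWWWWBBBBBBBBBBBBB
[-0.4765 -0.4456 -0.0613] [-0.0222  0.0088  0.0025] [ 0.6511 -0.0451  0.2208]
```

Request:
{"op": "play_rows", "data": {
  "moves": [
    {"x": 0, "y": -0.001, "z": 0, "ax": 0, "ay": 0, "az": 0, "claw": 0.0854},
    {"x": 0, "y": -0.002, "z": 0, "ax": 0, "ay": 0, "az": 0, "claw": 0.0854},
    {"x": 0, "y": -0.0025, "z": 0, "ax": 0, "ay": 0, "az": 0, "claw": 0.0854},
    {"x": 0, "y": -0.0025, "z": 0, "ax": 0, "ay": 0, "az": 0, "claw": 0.0854}
  ]
}}

```text
clock: 23.1
ee_pos: [0.651, -0.0424, 0.2208]
ee_rot: [-3.14, -0.0, 0.056]
force: [0.0, 0.5, -0.9]
grip_width: 1.0
grasp_force: 0.0
```

```bash
python3 f.py; python3 wl.py 2>/dev/null|tail -4
```

```text
[ 0.3316  0.1121 -0.1708] [ 0.0088 -0.0066 -0.0056] [ 0.651  -0.0426  0.2208]
0.67 WWWWWWWWWWWWWWWWWWWWWWWWWWWWggSSSSSSSSSSSSSSSSSSSSSSSSSSggggBBBBBBBBBBBB
0.675 WWWWWWWWWWWWWWWWWWWWWWWWWWWWBgSSSSSSSSSSSSSSSSSSSSSSSSSgggggBBBBBBBBBBBB
0.68 WWWWWWWWWWWWWWWWWWWWWWWWWWWWBSSSSSSSSSSSSSSSSSSSSSSSSSSgggggBBBBBBBBBBBB
0.69 WWWWWWWWWWWWWWWWWWWWWWWWWWWWWWWWWWWWWWWWWWWWWWWWWWWWWWWWWWWBBBBBBBBBBBBB
```

Request:
{"op": "play_rows", "data": {
  "moves": [
    {"x": 0, "y": -0.001, "z": 0, "ax": 0, "ay": 0, "az": 0, "claw": 0.0854},
    {"x": 0, "y": -0.002, "z": 0, "ax": 0, "ay": 0, "az": 0, "claw": 0.0854},
    {"x": 0, "y": -0.0025, "z": 0, "ax": 0, "ay": 0, "az": 0, "claw": 0.0854},
    {"x": 0, "y": -0.0025, "z": 0, "ax": 0, "ay": 0, "az": 0, "claw": 0.0854}
  ]
}}

```text
clock: 23.75
ee_pos: [0.6508, -0.04, 0.2208]
ee_rot: [-3.141, -0.0, 0.056]
force: [0.0, -0.9, -0.2]
grip_width: 1.004
grasp_force: 0.2
```

```bash
python3 f.py; python3 wl.py 2>/dev/null|tail -4
```

```text
[ 0.1486 -0.6382 -0.4499] [-0.0608  0.0054 -0.0152] [ 0.6508 -0.0401  0.2208]
0.67 WWWWWWWWWWWWWWWWWWWWWWWWWWWWWWBSSSSSSSSSSSSSSSSSSSSSSSSSgggggBBBBBBBBBBB
0.675 WWWWWWWWWWWWWWWWWWWWWWWWWWWWWWBSSSSSSSSSSSSSSSSSSSSSSSSggggggBBBBBBBBBBB
0.68 WWWWWWWWWWWWWWWWWWWWWWWWWWWWWWBSSSSSSSSSSSSSSSSSSSSSSSSggggggBBBBBBBBBBB
0.69 WWWWWWWWWWWWWWWWWWWWWWWWWWWWWWWWWWWWWWWWWWWWWWWWWWWWWWWWWWWBBBBBBBBBBBBB
```

Request:
{"op": "play_rows", "data": {
  "moves": [
    {"x": 0, "y": -0.0005, "z": 0, "ax": 0, "ay": 0, "az": 0, "claw": 0.0854},
    {"x": 0, "y": -0.001, "z": 0, "ax": 0, "ay": 0, "az": 0, "claw": 0.0854},
    {"x": 0, "y": -0.001, "z": 0, "ax": 0, "ay": 0, "az": 0, "claw": 0.0854}
  ]
}}

```text
clock: 24.3
ee_pos: [0.6508, -0.0397, 0.2209]
ee_rot: [3.142, -0.0, 0.056]
force: [0.2, -4.9, 0.4]
grip_width: 0.999
grasp_force: 2.7
```

```bash
python3 f.py; python3 wl.py 2>/dev/null|tail -4
```

```text
[ 0.2447 -5.2477  0.3109] [-0.8393 -0.0294 -0.0071] [ 0.6508 -0.0397  0.2208]
0.67 WWWWWWWWWWWWWWWWWWWWWWWWWWWWWWBSSSSSSSSSSSSSSSSSSSSSSSSSgggggBBBBBBBBBBB
0.675 WWWWWWWWWWWWWWWWWWWWWWWWWWWWWWBSSSSSSSSSSSSSSSSSSSSSSSSggggggBBBBBBBBBBB
0.68 WWWWWWWWWWWWWWWWWWWWWWWWWWWWWWBSSSSSSSSSSSSSSSSSSSSSSSSggggggBBBBBBBBBBB
0.69 WWWWWWWWWWWWWWWWWWWWWWWWWWWWWWWWWWWWWWWWWWWWWWWWWWWWWWWWWWWBBBBBBBBBBBBB
```

Request:
{"op": "play_rows", "data": {
  "moves": [
    {"x": 0, "y": 0.003, "z": 0, "ax": 0, "ay": 0, "az": 0, "claw": 0.0854},
    {"x": -0.015, "y": 0.003, "z": 0, "ax": 0, "ay": 0, "az": 0, "claw": 0.0854},
    {"x": -0.035, "y": 0.003, "z": 0, "ax": 0, "ay": 0, "az": 0, "claw": 0.0854},
    {"x": -0.035, "y": 0.003, "z": 0, "ax": 0, "ay": 0, "az": 0, "claw": 0.0854},
    {"x": -0.035, "y": 0.001, "z": 0, "ax": 0, "ay": 0, "az": 0, "claw": 0.0854},
    {"x": -0.035, "y": 0.0, "z": 0, "ax": 0, "ay": 0, "az": 0, "claw": 0.0854},
    {"x": -0.035, "y": 0.0, "z": 0, "ax": 0, "ay": 0, "az": 0, "claw": 0.0854}
  ]
}}

```text
clock: 25.25
ee_pos: [0.6164, -0.0412, 0.2211]
ee_rot: [-3.141, -0.001, 0.056]
force: [0.6, -2.9, 2.2]
grip_width: 1.001
grasp_force: 1.8
```

```bash
python3 f.py; python3 wl.py 2>/dev/null|tail -7
```

```text
[ 1.1528 -3.6369  1.8996] [-0.5124 -0.1259 -0.0266] [ 0.6163 -0.0413  0.2209]
0.62 WWWWWWWWWWWWWWWWWWWWWWWWWBBBBBBBBgSSSSSSSSSSSSSSSSSSSSSSggggggBBBBBBBBBB
0.64 WWWWWWWWWWWWWWWWWWWWWWWWWWWWWWggSSSSSSSSSSSSSSSSSSSSSSSggggggBBBBBBBBBBB
0.66 WWWWWWWWWWWWWWWWWWWWWWWWWWWWWWBSSSSSSSSSSSSSSSSSSSSSSSgggggggBBBBBBBBBBB
0.67 WWWWWWWWWWWWWWWWWWWWWWWWWWWWWWBSSSSSSSSSSSSSSSSSSSSSSSSSgggggBBBBBBBBBBB
0.675 WWWWWWWWWWWWWWWWWWWWWWWWWWWWWWBSSSSSSSSSSSSSSSSSSSSSSSSggggggBBBBBBBBBBB
0.68 WWWWWWWWWWWWWWWWWWWWWWWWWWWWWWBSSSSSSSSSSSSSSSSSSSSSSSSggggggBBBBBBBBBBB
0.69 WWWWWWWWWWWWWWWWWWWWWWWWWWWWWWWWWWWWWWWWWWWWWWWWWWWWWWWWWWWBBBBBBBBBBBBB
```

Request:
{"op": "play_rows", "data": {
  "moves": [
    {"x": 0, "y": -0.0005, "z": 0, "ax": 0, "ay": 0, "az": 0, "claw": 0.0854},
    {"x": 0, "y": -0.0005, "z": 0, "ax": 0, "ay": 0, "az": 0, "claw": 0.0854},
    {"x": 0, "y": 0.006, "z": 0, "ax": 0, "ay": 0, "az": 0, "claw": 0.0854},
    {"x": 0, "y": 0.02, "z": 0, "ax": 0, "ay": 0, "az": 0, "claw": 0.0854},
    {"x": 0.005, "y": 0.02, "z": -0.03, "ax": 0, "ay": 0, "az": 0, "claw": 0.0854},
    {"x": 0.02, "y": 0.02, "z": -0.075, "ax": 0, "ay": 0, "az": 0, "claw": 0.0854},
    {"x": 0.02, "y": 0.02, "z": -0.125, "ax": 0, "ay": 0, "az": 0, "claw": 0.0854},
    {"x": 0.02, "y": 0.02, "z": -0.175, "ax": 0, "ay": 0, "az": 0, "claw": 0.0854}
  ]
}}

```text
clock: 26.3
ee_pos: [0.6369, -0.0607, 0.3969]
ee_rot: [-3.139, 0.002, 0.056]
force: [1.0, -1.1, -0.4]
grip_width: 0.998
grasp_force: 0.0
```

```bash
sleep 0; python3 f.py
python3 - <<'E'
from h import *
p=camera_params("wrist");im=snapshot("wrist").astype(np.float32)
np.save("fin.npy",im)
for x in (.57,.58,.60,.62,.64,.66,.675,.68,.69):
    ed=[]
    for z in(.063,):
        ys=np.arange(-.045,.015,.0005);vals=[]
        for y in ys:
            q=np.array([x,0.0337+(x-.5525)*.052,z])+np.array([-.05,1,0])*y;u,v=proj(p,q)
            vals.append(cv2.getRectSubPix(im,(1,1),(float(u),float(v)))[0,0] if 0<=u<639 and 0<=v<479 else np.zeros(3))
        vals=np.array(vals)
    print(x,"".join("W" if c[0]-c[2]>25 else "B" if c.mean()<60 else "g" if c.mean()<110 else "S" for c in vals))
E
python3 ang.py
```

```text
[ 0.5609 -0.2619  2.2048] [-0.0071 -0.0375  0.0198] [ 0.6369 -0.0607  0.4007]
0.57 WWWWWWWWWWWWWWWWWWWWWWWWWWWWWWWWSSSSSSSSSSSSSSSSSSSSSSSSSSSSSSSSSSSSSSSSSSSSSSSSSSSSSSSSSSSSggBBBBBBBBBBBBBBBBBBBBBBBBgS
0.58 WWWWWWWWWWWWWWWWWWWWWWWWWWWWWWWWgSSSSSSSSSSSSSSSSSSSSSSSSSSSSSSSSSSSSSSSSSSSSSSSSSSSSSSSSSSSggBBBBBBBBBBBBBBBBBBBBBBBBgg
0.6 WWWWWWWWWWWWWWWWWWWWWWWWWWWWWWWWSSSSSSSSSSSSSSSSSSSSSSSSSSSSSSSSSSSSSSSSSSSSSSSSSSSSSSSSSSSggBBBBBBBBBBBBBBBBBBBBBBBBgSS
0.62 WWWWWWWWWWWWWWWWWWWWWWWWWWWWWWWSSSSSSSSSSSSSSSSSSSSSSSSSSSSSSSSSSSSSSSSSSSSSSSSSSSSSSSSSSSSggBBBBBBBBBBBBBBBBBBBBBBBBgSS
0.64 WWWWWWWWWWWWWWWWWWWWWWWWWWWWWWggSSSSSSSSSSSSSSSSSSSSSSSSSSSSSSSSSSSSSSSSSSSSSSSSSSSSSSSSSSggBBBBBBBBBBBBBBBBBBBBBBBBgSSS
0.66 WWWWWWWWWWWWWWWWWWWWWWWWWWWWWWgSSSSSSSSSSSSSSSSSSSSSSSSSSSSSSSSSSSSSSSSSSSSSSSSSSSSSSSSSSSggBBBBBBBBBBBBBBBBBBBBBBBBgSSS
0.675 WWWWWWWWWWWWWWWWWWWWWWWWWWWWWWSSSSSSSSSSSSSSSSSSSSSSSSSSSSSSSSSSSSSSSSSSSSSSSSSSSSSSSSSSSSggBBBBBBBBBBBBBBBBBBBBBBBgSSSS
0.68 WWWWWWWWWWWWWWWWWWWWWWWWWWWWWWgSSSSSSSSSSSSSSSSSSSSSSSSSSSSSSSSSSSSSSSSSSSSSSSSSSSSSSSSSSggBBBBBBBBBBBBBBBBBBBBBBBBgSSSS
0.69 WWWWWWWWWWWWWWWWWWWWWWWWWWWWWWWWWWWWWWWWWWWWWWWWWWWWWWWWWWWWWWWWWWWWWWWWWWWWWWWWWWWWWWWWWgBBBBBBBBBBBBBBBBBBBBBBBBBgSSSS
scene 0.56 SSSSSSSggggggBBBBBBBBBBBBBBBBgggSS
scene 0.58 gggggggggggggBBBBBBBBBBBBBBBBggSSS
scene 0.6 SSSSSSSSggggBBBBBBBBBBBBBBBBgggSSS
scene 0.62 SSSSSSSSSggggBBBBBBBBBBBBBBBgggSSS
scene 0.64 SSSSSSSgggggggBBBBBBBBBBBBBBggSSSS
scene 0.66 SSSSSSSggggggBBBBBBBBBBBBBBBgggSSS
scene 0.675 SSSSSSSSgggggBBBBBBBBBBBBBBBggSSSS
side 0.56 SSSSSSSSSSSSSSggggggBBBBBBBBBBBBBB
side 0.58 gggggggggggggggggggBBBBBBBBBBBBBBB
side 0.6 SSSSSSSSSSSSSSggggggBBBBBBBBBBBBBB
side 0.62 SSSSSSSSSSSSSgggggggBBBBBBBBBBBBBB
side 0.64 SSSSSSSSSSSSSSgggggBBBBBBBBBBBBBBB
side 0.66 SSSSSSSSSSSSSgggggBBBBBBBBBBBBBBBB
side 0.675 SSSSSSSSSSSgggggggBBBBBBBBBBBBBBBB
```

```bash
python3 -c "
from rig import *
print(finish_job())"
```

```text
the job is handed in; nothing more can be done
None
```

The straightedge lies flat on the board, flush along the chassis side facing the strip, with about 135 mm of its 200 mm alongside and about 53 mm still overhanging the front edge; handed in at about 27 s of the 59 s.

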